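# Set the ratchet to tighten and bolt down the peg box lid

### The arm

A 7-joint arm with a two-finger parallel gripper is mounted at the origin on the work surface. World frame = base frame: x ahead of the robot, y to its left, z up, the work surface at z = 0. Lengths are in m, angles in rad, forces in N, time in s.
With the tool pointing down it reaches from about 0.35 to 0.9 m from the base axis. Payload 19.9 kg.
Tool frame: the origin (TCP) lies at the very end of the fingers, on their centre line; the grasp point (between the pads) lies ctrl.pinch_z behind it (ctrl.pinch_z is the distance from the TCP to the grasp point, in m); x points along the fingers, y is the direction in which the jaws open and shut, and the axes are right-handed (so a half turn about x gives the same grasp; the last joint's range is limited). The gripper opens to 85 mm and grips with 20 to 120 N. Pads are 22 mm wide; open, the fingers measure 114 mm over their backs; the gripper's body (76 mm by 85 mm) begins 54 mm behind the grasp point. The pads swing forward as they close: fully open they stand 13 mm farther back than shut.
Start: joints at [1.27, 0.417, -0.01, 1.614, 0.005, 1.111, -0.053], TCP at [0.161, -0.604, 0.231] pointing down, gripper open.
Joint ranges: [-2.81, 2.81], [-0.39, 2.02], [-1.27, 1.25], [0.06, 2.57], [-1.19, 4.33], [0.19, 2], [-2.82, 2.82]. Speed limits (rad/s): [1.89, 1.89, 2.39, 2.39, 3.01, 3.01, 3.01].

### API

Orientations are given as a unit quaternion [w, x, y, z].
In Python, from station import status, capture, calibration, ticket, spot_in, silhouettes, ctrl gives the robot as it stands. The module is installed in compiled form; this text tells all that it offers.
- The arm moves only by the tool servo_tool, never from a script. Its argument "commands" is a list of rows, each a list of 7 numbers: the closure in counts, from 0 (fully open) to 255 (shut), then the shift along the tool's x, y, z in mm, then the turn, a rotation vector about the tool's x, y, z in degrees. In form: [[hand, x, y, z, ax, ay, az], ...]. A call has 1 to 8 rows; each row is the pose to reach, as a shift and turn from the pose commanded when the call began, along the tool's axes at that moment; what a row does not reach only later rows make up. A row lasts 1/12 s, in which the tool goes at most 41.7 mm and 7.16 degrees, less where a joint would pass 70% of its speed; a pose out of reach is approached as far as the arm can. A call with a gripper value outside its range is refused whole. The fingers move at their own pace and stop on an object; "force" is the grip in N (left out, the last holds). Time passes only in rows, so rows that repeat a pose let the fingers close. It gives the time, the measured TCP pose, the force and the opening at its end, in the units of the state.
- status.state(): the state, without advancing time (a new reading comes with each control period).
- capture(name): name is "side" or "top" or "wrist"; returns (picture, depth): 400x640x3 uint8, blue, green, red; 400x640 float32, m along the optical axis (not along the pixel's ray), 0 where there is no reading.
- calibration(name): a dict with "camera_matrix" (3x3 intrinsics, pixels), "R" (3x3) and "t" (3): a world point X has camera coordinates R X + t. Camera axes: x right, y down, z forward; pixel columns grow to the right and rows downward; lengths in m; the calibration is good to about 2 mm. A picture is of the moment at which its call begins: read the wrist's pose just before it. calibration takes no time and is no camera call; for the wrist camera it gives the pose at the moment of the call.
- ticket.finish_job(): hands the job in, once; it reports no verdict.
Trained networks look in the newest picture that a camera, given by its name, has taken for a name from the list of things; names that differ only in an ending like _2 or _b are one class to them, and where a whole thing is asked for, a point or a joint stands for the part that bears it (a point fixed in the world has none). Each returns a list of dicts, best first, with "conf" (0 to 1); they miss things now and then, are a little off and sometimes report something else, mostly with a low value. They report only what shows in the picture. A call takes as long as a camera call.
- spot_in(camera, query): "xy" ([column, row] in pixels, amid what is visible of it).
- silhouettes(camera, query): "mask" (400x640 bool, what is visible of it) and "xy" ([column, row] in pixels, amid what is visible of it).
The state is a dict: "time": time; "joint_pos": joint angles; "dq": joint speeds; "tau": joint torques, N m; "position": TCP position; "tool_rot": TCP orientation; "contact_force": force on the tool from outside, world axes, zero at the start; "moment": the same for the moment, N m; "finger_gap": finger opening in m.
Only numpy, scipy, OpenCV 4.12 (cv2) and the standard library are available. Lean on these libraries where they do the work, as an engineer would, in place of code of your own. Each camera call takes 0.05 s, during which the arm holds its last target.

### The job

The latch of the blue peg box has snapped, so its lid is being bolted down through a steel strap, but the ratchet wrench on the bolt is still set to loosen. Flip the wrench's direction lever over to tighten, then work the handle back and forth until the bolt is firmly tight: hold a sideways push of about 11 N at the middle of the grip for a moment, and never much more than 15 N, for the plastic thread strips easily. Then let go of the wrench, leave it on the bolt with the lever at tighten, and do not disturb the other things on the table.

Things in the scene. Friction and masses are not known exactly. Their poses are not given: they have to be found in the camera images.
- bolt: Hex bolt in the box lid, in the middle of the wrench head. Origin on its upright axis, about which the wrench turns, at the top of the strap (104 mm above the table); its 18 mm hex ends 28 mm higher. Tightens clockwise seen from above: it needs 0.5 to 1.8 rad from the start until the seat takes hold (how much is not shown: feel it). It stays where it is left.
- seat: Springy plastic thread seat in the lid, hidden, fixed, origin on the bolt axis. Before it takes hold the bolt turns with steady friction, 3 to 5 N sideways at the grip. Then the torque climbs 8 N m per rad: about 2.4 N more per further 6.5 mm of grip travel. Tight at 9 N or more at the grip (11 N is best); the thread is damaged above about 19 N.
- wrench_grip (a point): Middle of the ratchet wrench's black grip, 150 mm from the bolt axis, halfway up the grip (116 mm above the table). The grip is a level bar 94 mm long, 24 mm wide and 24 mm high that points out from the bolt and hangs free beyond the box's edge; the shank between grip and head is 15 mm wide.
- wrench_head (a point): Middle of the top of the wrench's round steel head (radius 32 mm, top 127 mm above the table), on the bolt axis. It is a ratchet: with the lever at tighten, a clockwise swing drives the bolt after at most 0.52 rad of free swing (12 teeth), an anticlockwise one clicks back with 2 to 5 N at the grip. With the lever at loosen it is the other way round.
- wrench (a joint): Swing of the wrench handle about the upright bolt axis, rad, anticlockwise positive seen from above; stopped at -0.9 and 0.9. At 0 the handle points square out of the box's long side (to the box's -y). It stays where it is left, but the lever's push can nudge it by up to 0.3 rad.
- pawl_tip (a point): Middle of the thumb tab of the direction lever, a dark steel lever on top of the wrench head. The tab is an upright block 10 mm along the lever, 8 mm thick, 24 mm high (12 mm above and below this point); the lever's bar below it rises to 34 mm over the strap. The pivot is 39 mm from the bolt axis towards the handle; the lever runs back 50 mm over the bolt, so the tab lies 11 mm past the axis.
- pawl (a joint): Direction lever, rad, anticlockwise positive seen from above, 0 in line with the handle; snaps to one of two sides, stops at +-0.5. Positive: loosen (as found). Negative: tighten. Looking from the bolt along the handle, push the tab from right to left (about 3 N, up to 48 mm). Caught on a gear tooth it stops anywhere beyond 0.12 on its side until the handle moves; it rocks as it clicks.
- box: Blue plastic box with a snapped latch, 208 by 168 mm and 100 mm high, fixed to the table, with a 4 mm steel strap over its lid; origin in the middle of its underside, z up. The bolt axis is 20 mm from the middle, to the box's -y.
- bowl: White ceramic bowl, 150 mm wide and 65 mm high; loose bystander, to be left alone; origin in the middle of its underside.
- peg1: Yellow aluminium V-peg, 190 mm long and 16 mm high, lying flat; loose bystander, to be left alone; origin in the middle of its underside.
- peg2: Yellow aluminium V-peg, 190 mm long and 16 mm high, lying flat; loose bystander, to be left alone; origin in the middle of its underside.
- peg3: Yellow aluminium V-peg, 190 mm long and 16 mm high, lying flat; loose bystander, to be left alone; origin in the middle of its underside.
- peg4: Yellow aluminium V-peg, 190 mm long and 16 mm high, lying flat; loose bystander, to be left alone; origin in the middle of its underside.
- peg5: Yellow aluminium V-peg, 190 mm long and 16 mm high, lying flat; loose bystander, to be left alone; origin in the middle of its underside.
- extractor: Stainless steel peg extractor, a thin hook with a cross handle, 170 mm long, lying flat; loose bystander, to be left alone; origin in the middle of its underside.
- mug: Ceramic mug, 80 mm wide and 90 mm high; loose bystander, to be left alone; origin in the middle of its underside.

How it is judged:
By the outcome, as a careful person would: the job done as asked, in the order asked, and still so for the second after the job is handed in, with the robot touching nothing.
It also fails if it takes over 72 s, if anything falls off the work surface, if the arm or the gripper's body presses on something with over 40 N, if the wrist force passes 120 N, or if a joint passes its speed limit or range.

## Working session

There is one attempt and no reset: what is moved stays moved. The work goes in short steps, Python scripts to look and compute and a tool call to move; the robot and the scene stay as the last step left them, time stands still between calls to the robot, and variables do not carry over. Pictures are saved under pics/ and viewed, and the job is handed in when it is done.

Besides the shell and the picture viewer there is one more tool, called after "Request:" as a command line: name --pt "numbers of a row" for each row, then --argument value for the rest. servo_tool: Moves the arm, as the interface text tells. Its arguments: {"type":"object","properties":{"commands":{"type":"array","items":{"type":"array","items":{"type":"number"}}},"force":{"type":"number"}},"required":["commands"]}

```bash
mkdir -p pics
python3 - <<'E'
from station import status, capture, calibration, ticket, spot_in, silhouettes, ctrl
import cv2,numpy as np
s=status.state();print(s); print(ctrl.pinch_z)
for n in ["side","top","wrist"]:
    p,d=capture(n);cv2.imwrite(f"pics/{n}0.png",p);np.save(f"{n}0.npy",d)
    c=calibration(n);print(n,np.round(c["camera_matrix"],1).tolist(),np.round(c["R"],3).tolist(),np.round(c["t"],3).tolist())
    for q in ["wrench_head","wrench_grip","pawl_tip","bolt","box"]:
        print(q,[(np.round(r["xy"]).tolist(),round(r["conf"],2)) for r in spot_in(n,q)[:3]])
E
```

```text
{'time': 0.0, 'joint_pos': array([ 1.26951152,  0.4180023 , -0.01030556,  1.6141812 ,  0.00468579,
        1.11072237, -0.05302635]), 'dq': array([ 0.00020064,  0.00155619,  0.0008898 ,  0.00068974,  0.00060765,
       -0.00046553,  0.00123032]), 'tau': array([ 8.28239263e-04, -8.64437771e+01,  6.79048318e-01, -4.34900987e+01,
        1.91374286e-02,  7.37992697e-03,  1.74055748e-05]), 'position': array([ 0.16044688, -0.60368083,  0.23063963]), 'tool_rot': array([-0.09113461, -0.7010636 , -0.09202937,  0.70123812]), 'contact_force': array([-0.37603592, -0.35427963, -0.66494642]), 'moment': array([ 0.02453559, -0.04090439,  0.03814898]), 'finger_gap': 0.08552259977113706}
0.0187
side [[438.1, 0.0, 325.7], [0.0, 438.1, 202.7], [0.0, 0.0, 1.0]] [[-0.947, -0.322, 0.002], [-0.229, 0.672, -0.704], [0.225, -0.667, -0.71]] [0.499, 0.229, 1.288]
wrench_head [([309.0, 200.0], 0.71)]
wrench_grip [([306.0, 203.0], 0.75)]
pawl_tip [([370.0, 179.0], 0.48), ([305.0, 200.0], 0.47), ([308.0, 201.0], 0.37)]
bolt []
box [([304.0, 226.0], 0.74)]
top [[435.2, 0.0, 319.1], [0.0, 435.2, 199.6], [0.0, 0.0, 1.0]] [[0.019, -1.0, -0.011], [-0.995, -0.018, -0.102], [0.101, 0.013, -0.995]] [-0.015, 0.557, 1.459]
wrench_head []
wrench_grip [([324.0, 186.0], 0.59)]
pawl_tip [([318.0, 185.0], 0.43)]
bolt [([376.0, 253.0], 0.59), ([323.0, 183.0], 0.55)]
box [([308.0, 183.0], 0.61)]
wrist [[307.4, 0.0, 320.8], [0.0, 307.4, 201.4], [0.0, 0.0, 1.0]] [[0.256, -0.967, 0.0], [-0.921, -0.244, 0.303], [-0.293, -0.078, -0.953]] [-0.624, -0.04, 0.381]
wrench_head []
wrench_grip []
pawl_tip []
bolt []
box []
```

View pics/side0.png

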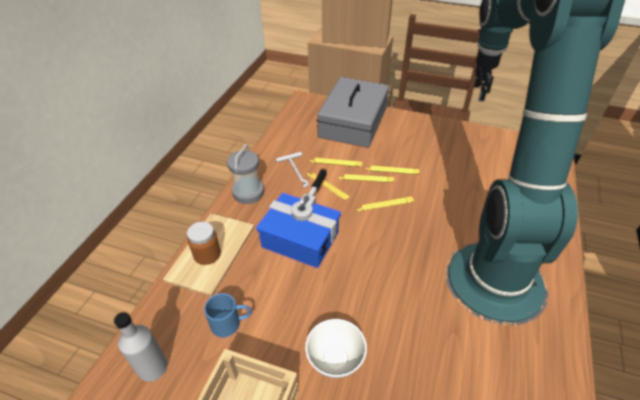

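View pics/top0.png

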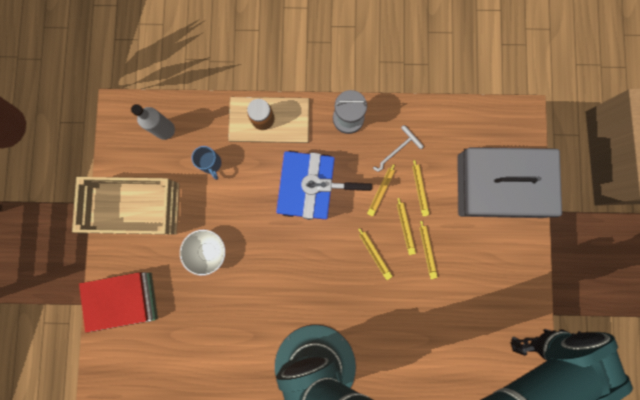

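Run:
```python
import cv2
for n,(r0,r1,c0,c1) in {"side":(140,290,220,420),"top":(120,270,240,440)}.items():
    p=cv2.imread(f"pics/{n}0.png")[r0:r1,c0:c1];cv2.imwrite(f"pics/{n}0z.png",cv2.resize(p,None,fx=4,fy=4,interpolation=cv2.INTER_CUBIC))
```

```text
(no output)
```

View pics/side0z.png

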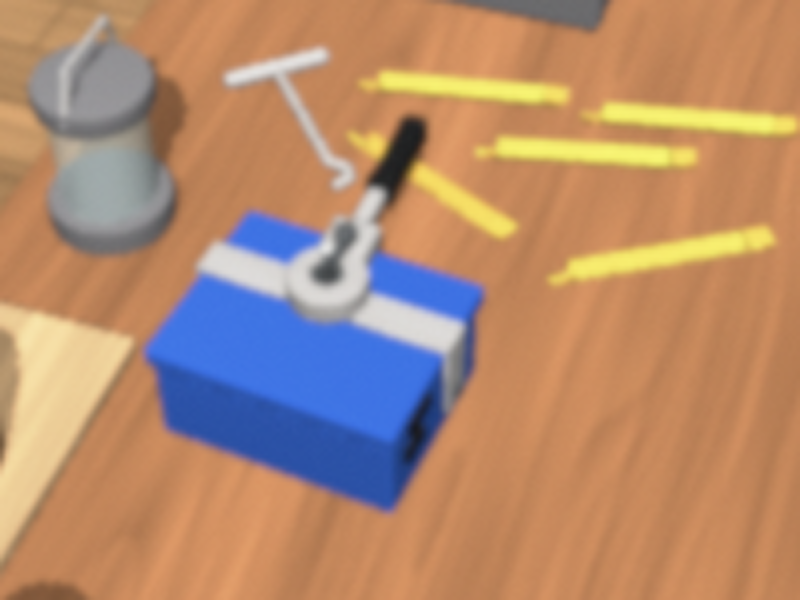

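View pics/top0z.png

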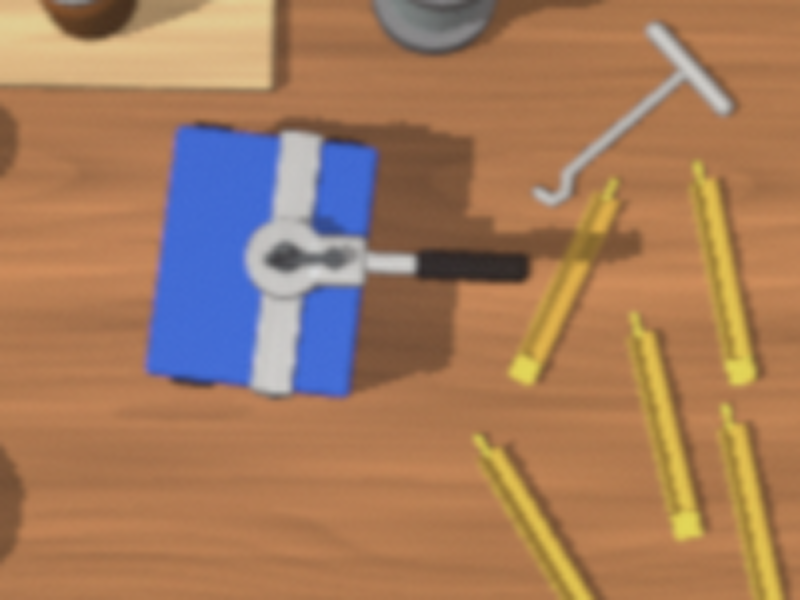

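The side and top views agree. In the top view the bolt is near pixel (311,184), the grip near (358,186) and the tab near (310,184), with the pegs beyond the grip. Next I'll convert these to world positions.

```bash
cat > h.py <<'E'
import numpy as np,cv2
from station import status, capture, calibration, spot_in, silhouettes, ctrl
def ray(n,uv,z,c=None):
    c=c or calibration(n);K=c["camera_matrix"];R=np.array(c["R"]);t=np.array(c["t"])
    d=R.T@np.linalg.solve(K,[uv[0],uv[1],1]);o=-R.T@t
    return o+d*(z-o[2])/d[2]
def proj(n,X,c=None):
    c=c or calibration(n);p=c["camera_matrix"]@(np.array(c["R"])@np.array(X)+np.array(c["t"]));return p[:2]/p[2]
E
python3 - <<'E'
from h import *
def zt(u,v):return (240+u/4-.375,120+v/4-.375)
def zs(u,v):return (220+u/4-.375,140+v/4-.375)
print("head top",ray("top",zt(283,258),.127))
print("grip end a,b",ray("top",zt(417,263),.128),ray("top",zt(527,267),.128))
print("box corners",[ray("top",zt(*p),.1).round(3) for p in [(178,126),(377,149),(349,396),(147,373)]])
print("tab",ray("top",zt(283,255),.15))
print("side head",ray("side",zs(327,278),.127),"grip",ray("side",zs(383,186),.128),ray("side",zs(415,125),.128))
print("tab side",ray("side",zs(326,268),.15), ray("side",zs(345,235),.14))
E
```

```text
head top [0.59672542 0.02253093 0.127     ]
grip end a,b [ 0.59444219 -0.08466455  0.128     ] [ 0.59276881 -0.17244385  0.128     ]
box corners [array([0.709, 0.112, 0.1  ]), array([ 0.692, -0.052,  0.1  ]), array([ 0.489, -0.032,  0.1  ]), array([0.504, 0.132, 0.1  ])]
tab [0.59594008 0.02179548 0.15      ]
side head [0.59580781 0.02411559 0.127     ] grip [ 0.5897499  -0.08366354  0.128     ] [ 0.58961575 -0.1610919   0.128     ]
tab side [0.59139964 0.03522532 0.15      ] [ 0.59417129 -0.01107353  0.14      ]
```

```bash
cat >> h.py <<'E'
from scipy.spatial.transform import Rotation as Ro
def tool(s=None):
    s=s or status.state();q=s["tool_rot"];return np.array(s["position"]),Ro.from_quat([q[1],q[2],q[3],q[0]])
E
python3 - <<'E'
from h import *
p,R=tool();print(p,R.as_matrix().round(3))
c=calibration("wrist");cp=-np.array(c["R"]).T@c["t"];print("cam in tool",R.inv().apply(cp-p).round(3),R.inv().apply(c["R"][2]).round(3))
d=np.load("top0.npy");c=calibration("top")
# height map of scene
v,u=np.mgrid[0:400,0:640];K=c["camera_matrix"]
P=np.stack([(u-K[0,2])/K[0,0]*d,(v-K[1,2])/K[1,1]*d,d],-1)-c["t"];W=P@np.array(c["R"])
for nm,(r0,r1,c0,c1) in dict(lantern=(90,135,330,370),can=(95,130,245,275),grey=(145,220,458,562),head=(176,193,300,322),grip=(182,192,344,374)).items():
    w=W[r0:r1,c0:c1][d[r0:r1,c0:c1]>0]; h=w[w[:,2]>.03];print(nm,h.min(0).round(3),h.max(0).round(3))
np.set_printoptions(linewidth=200)
print((W[176:196,300:330,2]*1000).astype(int))
E
```

```text
[ 0.16054742 -0.60401839  0.23125954] [[-0.     0.257 -0.966]
 [ 0.    -0.966 -0.257]
 [-1.    -0.     0.   ]]
cam in tool [-0.144 -0.001 -0.077] [ 0.953 -0.     0.303]
lantern [ 0.797 -0.155  0.03 ] [ 0.901 -0.051  0.198]
can [0.798 0.156 0.031] [0.877 0.236 0.137]
grey [ 0.509 -0.782  0.03 ] [ 0.732 -0.48   0.164]
head [ 0.571 -0.012  0.094] [0.628 0.058 0.16 ]
grip [ 0.581 -0.175  0.108] [ 0.607 -0.085  0.136]
[[ 100  103  100   99   99   99  124  123  130  129  129  125  123  125  126  129  124  125  100   97  104  103   95   98   99  102  100  101   95  102]
 [  96  106   98   94  103  133  128  128  124  122  126  124  126  129  129  124  132  126  125  102  105  101  104   99  102  101  103   96   99  101]
 [ 100  100   96  101  124  126  127  126  131  130  127  129  126  128  131  128  131  125  128  122  106  107   96  101   95  100   94  101   96  102]
 [  97  104  100  123  124  127  125  126  124  127  124  129  128  124  126  133  128  129  131  125  130  120  131  132  131  126  126  126  128  124]
 [  98   97   96  130  125  128  126  129  128  126  123  128  127  133
[... 1677 characters left out ...]
7  124  126  126  130  129  130   95   99  113  105  111  115  114  119  117  115  118]
 [  97  102  100 1507  100   96  122  126  131  120  129  128  121  121  127  128  128  129   99   98  103  103  103  102  100  100  101   98  103  101]
 [ 104  102   99   97   94  101  104  113  123  122  129  125  128  131  122  124  114  107   98   98  100   97   99  101   99  102  100  103  105  105]
 [ 102   99   95  103   99   99  105  102  104  103  115  121  115  114  107  108  102  103  101  102  101  104  100  100  104  100  101   99   94  101]
 [ 102   98  106   99  101  101  100   99  109  102  105  101  106  102  102  106  100  101  103  104  101   99  100   99   98   97  102  101   98   98]]
```

Request:
servo_tool --pt "255 -30 -241 -266 -40 0 0" --pt "255 -30 -241 -266 -40 0 0" --pt "255 -30 -241 -266 -40 0 0" --pt "255 -30 -241 -266 -40 0 0" --pt "255 -30 -241 -266 -40 0 0" --pt "255 -30 -241 -266 -40 0 0" --pt "255 -30 -241 -266 -40 0 0" --pt "255 -30 -241 -266 -40 0 0" --force 20

```text
time: 1.57
position: [0.3417, -0.3235, 0.2594]
tool_rot: [-0.326, -0.627, -0.326, 0.628]
contact_force: [1.6, -0.0, 0.6]
finger_gap: 0.0003
```

```bash
cat >> h.py <<'E'
def to(X,yang):
    """rows needed: target TCP X world, tool pointing down with tool y at world angle yang(deg)"""
    p,R=tool();y=np.radians(yang)
    ty=np.array([np.cos(y),np.sin(y),0]);tx=np.array([0,0,-1.]);T=Ro.from_matrix(np.stack([tx,ty,np.cross(tx,ty)],1))
    print("pos",p.round(4),"shift",(R.inv().apply(np.array(X)-p)*1000).round(1),"turn",np.degrees((R.inv()*T).as_rotvec()).round(1))
E
python3 -c "
from h import *
print(ray('top',(307.5,184.5),.156),status.state()['time'])
to([.55,0,.26],0)"
```

```text
[0.59138716 0.03052818 0.156     ] 1.5667
pos [ 0.3417 -0.3235  0.2594] shift [  -0.7  -15.6 -384.4] turn [-35.1   0.   -0. ]
```

Request:
servo_tool --pt "255 0 -15 -375 -35 0 0" --pt "255 0 -15 -375 -35 0 0" --pt "255 0 -15 -375 -35 0 0" --pt "255 0 -15 -375 -35 0 0" --pt "255 0 -15 -375 -35 0 0" --pt "255 0 -15 -375 -35 0 0" --pt "255 0 -15 -375 -35 0 0" --pt "255 0 -15 -375 -35 0 0"

```text
time: 2.23
position: [0.5226, -0.0433, 0.2593]
tool_rot: [0.5, 0.501, 0.499, -0.501]
contact_force: [0.3, -0.1, -0.7]
finger_gap: 0.0002
```

Run:
```python
from h import *
to([.55,0,.26],0)
c=calibration("wrist");p,d=capture("wrist");cv2.imwrite("pics/w1.png",p);np.save("w1.npy",d)
print(proj("wrist",[.591,.0305,.156],c))
for q in ["pawl_tip","wrench_head","wrench_grip"]:
    print(q,[(np.round(r["xy"]).tolist(),round(r["conf"],2)) for r in spot_in("wrist",q)[:3]])
v,u=np.mgrid[0:400,0:640];K=c["camera_matrix"]
P=np.stack([(u-K[0,2])/K[0,0]*d,(v-K[1,2])/K[1,1]*d,d],-1)-c["t"];W=P@np.array(c["R"])
np.save("w1W.npy",W)
m=(d>0)&(W[...,2]>.146)&(W[...,2]<.165)&(abs(W[...,0]-.59)<.05)&(abs(W[...,1]-.02)<.05)
w=W[m];print(len(w),w.mean(0),np.percentile(w,[2,50,98],axis=0).round(4))
m=(d>0)&(W[...,2]>.12)&(W[...,2]<.13)&(abs(W[...,0]-.59)<.035)&(W[...,1]>-.01)&(W[...,1]<.08)
w=W[m];print(len(w),np.percentile(w,[1,50,99],axis=0).round(4))
```

```text
pos [ 0.5226 -0.0433  0.2593] shift [ -0.6  27.3 -43.4] turn [-0.1  0.  -0. ]
[410.32299204 108.83664737]
pawl_tip [([404.0, 139.0], 0.56)]
wrench_head [([398.0, 147.0], 0.73), ([405.0, 137.0], 0.17)]
wrench_grip [([398.0, 148.0], 0.56)]
183 [0.59024346 0.03296477 0.15548541] [[0.5871 0.0282 0.1466]
 [0.5898 0.0333 0.1566]
 [0.5953 0.0377 0.1589]]
3469 [[ 0.5651 -0.009   0.1228]
 [ 0.59    0.024   0.1284]
 [ 0.6239  0.0516  0.1299]]
```

View pics/w1.png

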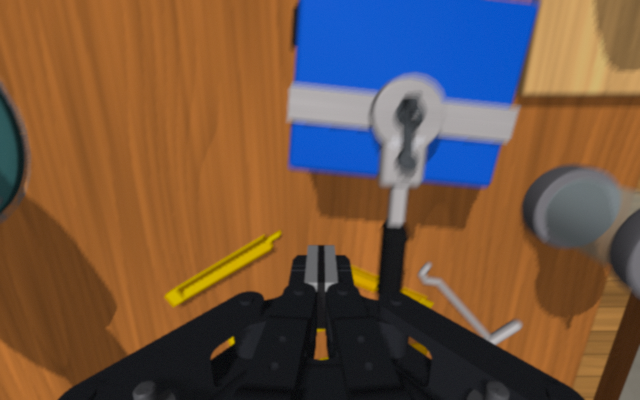

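Wrist view: the head is near (408,112), with the tab just off the lever line at (405,110), so it is about +0.13 rad, i.e. still on the loosen side. I'll approach its −x side with the fingers closed.

Request:
servo_tool --pt "255 0 32 -73 0 0 0" --pt "255 0 32 -73 0 0 0" --pt "255 30 32 -73 0 0 0" --pt "255 60 32 -73 0 0 0" --pt "255 79 32 -73 0 0 0" --pt "255 79 32 -73 0 0 0" --pt "255 79 32 -73 0 0 0"

```text
time: 3.02
position: [0.5536, 0.0268, 0.1801]
tool_rot: [-0.499, -0.5, -0.499, 0.501]
contact_force: [0.1, -0.9, 0.6]
finger_gap: 0.0003
```

Run:
```python
from h import *
s=status.state();print(s["time"],s["contact_force"])
to([.56,0.03,.142],0)
for n in ("side","wrist"):
    p,d=capture(n);cv2.imwrite(f"pics/{n}2.png",p if n=="wrist" else cv2.resize(p[140:290,220:420],None,fx=4,fy=4,interpolation=2))
```

```text
3.0167 [ 0.13332494 -0.87276569  0.57536734]
pos [0.5536 0.0268 0.1801] shift [38.1  6.4 -3.3] turn [-0.2  0.   0.1]
```

View pics/side2.png

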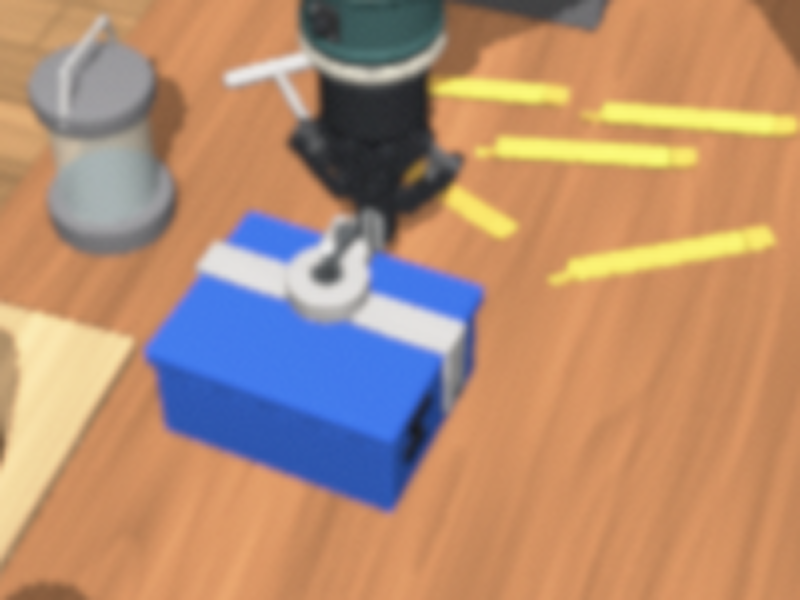

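View pics/wrist2.png

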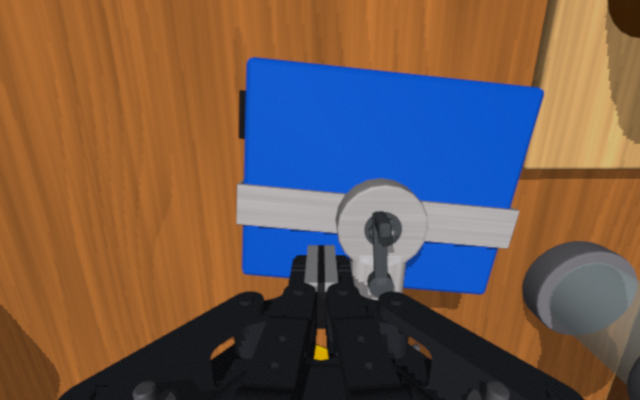

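Request:
servo_tool --pt "255 20 3 -4 0 0 0" --pt "255 38 3 -4 0 0 0" --pt "255 38 3 -4 0 0 0" --pt "255 38 12 -4 0 0 0" --pt "255 38 14 -4 0 0 0" --pt "255 38 16 -4 0 0 0" --pt "255 38 18 -4 0 0 0" --pt "255 38 20 -4 0 0 0"

```text
time: 3.78
position: [0.5745, 0.0317, 0.1427]
tool_rot: [0.5, 0.501, 0.499, -0.5]
contact_force: [-0.1, 0.2, 0.6]
finger_gap: -0.0001
```

```bash
cat > st.py <<'E'
from h import *
s=status.state();print(round(s["time"],2),"F",s["contact_force"].round(1),"M",s["moment"].round(2));to([.0,0,.142],0)
E
python3 st.py
```

```text
3.78 F [-0.1  0.2  0.6] M [ 0.02 -0.02  0.  ]
pos [0.5745 0.0317 0.1427] shift [ 3.000e-01 -5.744e+02  3.290e+01] turn [-0.1  0.  -0. ]
```

Request:
servo_tool --pt "255 0 3 0 0 0 0" --pt "255 0 6 0 0 0 0" --pt "255 0 9 0 0 0 0" --pt "255 0 12 0 0 0 0" --pt "255 0 14 0 0 0 0"

```text
time: 4.2
position: [0.5884, 0.0317, 0.142]
tool_rot: [0.499, 0.501, 0.5, -0.5]
contact_force: [-0.0, 0.3, -0.0]
finger_gap: -0.0001
```

```bash
python3 st.py
```

```text
4.2 F [-0.   0.3 -0. ] M [-0.02 -0.01 -0.03]
pos [0.5884 0.0317 0.142 ] shift [   0.  -588.3   32.9] turn [-0.1 -0.  -0. ]
```

Run:
```python
from h import *
for n in ("side","wrist"):
    p,d=capture(n);cv2.imwrite(f"pics/{n}3.png",cv2.resize(p[150:250,220:420] if n=="side" else p[180:320,270:470],None,fx=4,fy=4,interpolation=2))
    print([(r["xy"],r["conf"]) for r in spot_in(n,"pawl_tip")])
```

```text
[]
[([378.4, 279.1], 0.78)]
```

View pics/side3.png

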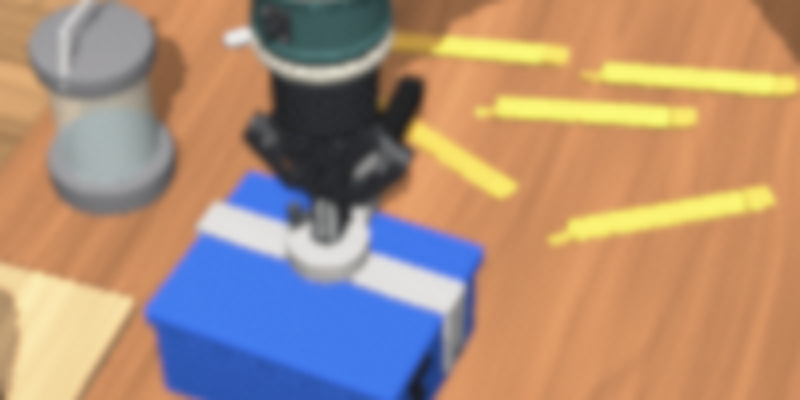

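View pics/wrist3.png

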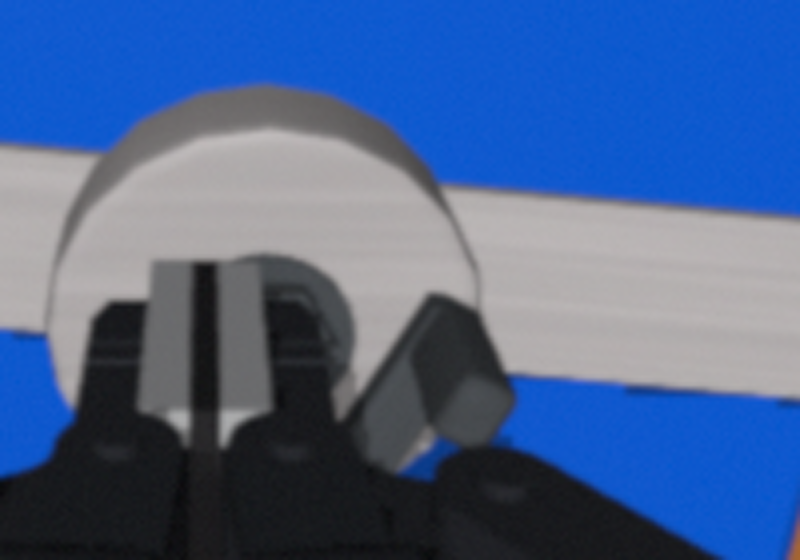

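The wrist view shows the lever snapped well over: the tab is now at about (385,280), to the right of the fingers, with clear space between. Next I'll rise and move above the grip.

Request:
servo_tool --pt "255 -30 0 0 0 0 0" --pt "255 -60 0 0 0 0 0" --pt "153 -60 0 40 0 0 0" --pt "153 -60 0 80 0 0 0" --pt "153 -60 0 120 0 0 0" --pt "153 -60 0 160 0 0 0" --pt "153 -60 0 160 0 0 0"

```text
time: 4.98
position: [0.5867, -0.1374, 0.2015]
tool_rot: [-0.498, -0.502, -0.497, 0.504]
contact_force: [-0.8, -0.7, 0.1]
finger_gap: 0.0342
```

Run:
```python
from h import *
s=status.state();print(s["time"],s["finger_gap"],s["contact_force"])
c={}
for n in ("top","side","wrist"):
    p,d=capture(n);cv2.imwrite(f"pics/{n}4.png",cv2.resize(p[150:250,240:440] if n!="wrist" else p,None,fx=4 if n!="wrist" else 1,fy=4 if n!="wrist" else 1,interpolation=2))
    print(n,[(r["xy"],r["conf"]) for r in spot_in(n,"pawl_tip")],[(r["xy"],r["conf"]) for r in spot_in(n,"wrench_grip")])
to([.5925,-.1295,.095],0)
```

```text
4.9833 0.034247779700111676 [-0.79145826 -0.68983605  0.14591659]
top [([317.6, 178.5], 0.42), ([206.3, 159.7], 0.42), ([313.2, 182.9], 0.24)] [([318.2, 185.8], 0.95)]
side [] [([306.8, 201.4], 0.64), ([334.1, 351.6], 0.36)]
wrist [([343.0, 36.2], 0.93)] [([333.2, 80.0], 0.86)]
pos [ 0.5878 -0.1273  0.2021] shift [107.1   4.7   2.2] turn [-0. -0. -0.]
```

View pics/side4.png

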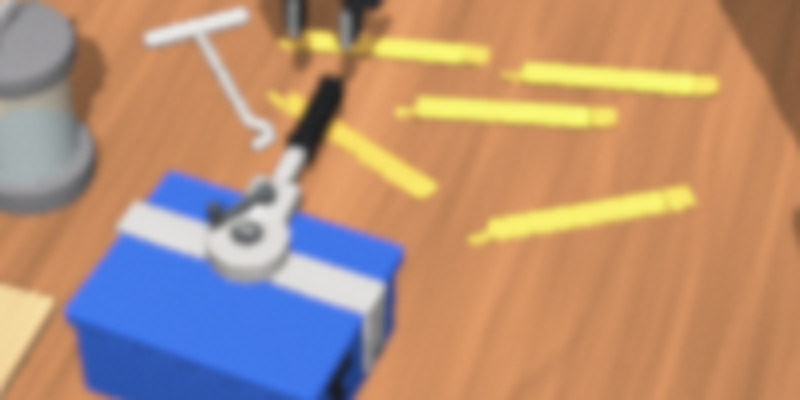

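View pics/wrist4.png

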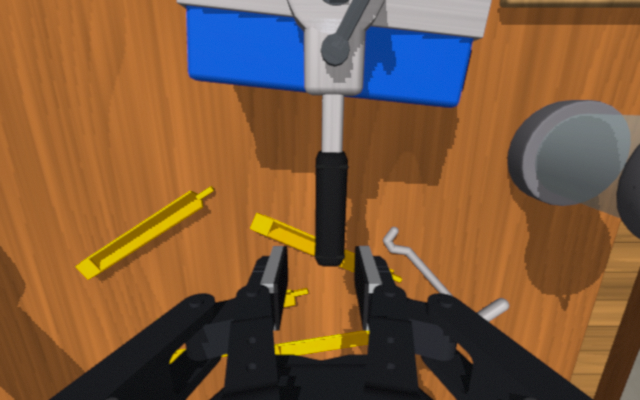

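View pics/top4.png

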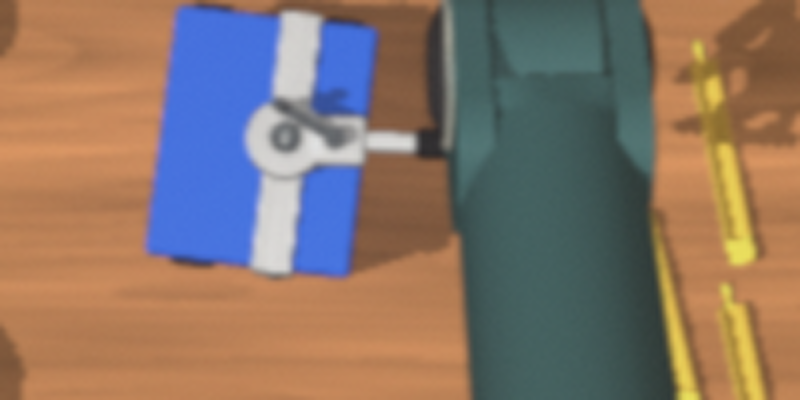

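Top view: the lever bar now runs from its pivot at (325,184) to the tab at (310,176), on the +x side, which is tighten. I'll locate the grip precisely.

Run:
```python
from h import *
for px in [(332,155),(331,210),(330,262)]: print(ray("wrist",px,.128).round(4))
for px in [(333,100),(333,148)]: print(ray("wrist",px,.123).round(4))
to([.593,-.1295,.096],0)
```

```text
[ 0.5949 -0.0841  0.128 ]
[ 0.5945 -0.1255  0.128 ]
[ 0.5941 -0.1692  0.128 ]
[ 0.5954 -0.0469  0.123 ]
[ 0.5957 -0.0798  0.123 ]
pos [ 0.5878 -0.1273  0.2021] shift [106.1   5.2   2.2] turn [-0. -0. -0.]
```

Request:
servo_tool --pt "153 0 6.5 2 0 0 0" --pt "153 35 6.5 2 0 0 0" --pt "153 70 6.5 2 0 0 0" --pt "153 90 6.5 2 0 0 0" --pt "153 107 6.5 2 0 0 0" --pt "153 107 6.5 2 0 0 0" --pt "153 107 6.5 2 0 0 0"

```text
time: 6.02
position: [0.5943, -0.13, 0.0948]
tool_rot: [-0.499, -0.5, -0.5, 0.501]
contact_force: [0.2, -0.7, 0.2]
finger_gap: 0.0338
```

```bash
cat > plan.py <<'E'
# usage: plan.py off_mm phi1 phi2 ...  (phi: world handle angle deg from -y, + = ccw (towards +x)); off: tool centre tangential offset mm (+ = ccw)
from h import *
import sys
B=np.array([.5968,.0205]);off=float(sys.argv[1])
p,R=tool();s=status.state()
f=np.array(s["contact_force"])
def cur():
    d=p[:2]-B;return np.degrees(np.arctan2(d[0],-d[1])),np.linalg.norm(d)
a,r=cur();t=np.array([np.cos(np.radians(a)),np.sin(np.radians(a))])
print("t",round(s["time"],2),"pos",p.round(4),"ang",round(a,2),"r",round(r,4),"Ftan(ccw)",round(float(f[:2]@t),2),"F",f.round(1),"gap",round(s["finger_gap"],4))
for ph in map(float,sys.argv[2:]):
    q=np.radians(ph);X=np.array([*(B+.15*np.array([np.sin(q),-np.cos(q)])+off/1000*np.array([np.cos(q),np.sin(q)])),.095])
    ty=np.array([np.cos(q),np.sin(q),0]);tx=np.array([0,0,-1.]);T=Ro.from_matrix(np.stack([tx,ty,np.cross(tx,ty)],1))
    sh=(R.inv().apply(X-p)*1000).round(1);print(ph,sh,np.degrees((R.inv()*T).as_rotvec()).round(1))
E
python3 plan.py 5 5 10 15 20 25 30 35 40
```

```text
t 6.02 pos [ 0.5943 -0.13    0.0948] ang -0.94 r 0.1505 Ftan(ccw) 0.17 F [ 0.2 -0.7  0.2] gap 0.0338
5.0 [-0.2 20.5 -1.5] [-5.1 -0.   0.1]
10.0 [-0.2 33.4 -3.7] [-10.1  -0.    0.1]
15.0 [-0.2 46.1 -6.9] [-15.1  -0.    0.1]
20.0 [ -0.2  58.5 -11.3] [-20.1  -0.    0.1]
25.0 [ -0.2  70.4 -16.7] [-25.1  -0.    0.1]
30.0 [ -0.3  81.8 -23.2] [-30.1  -0.    0.1]
35.0 [ -0.3  92.6 -30.6] [-35.1  -0.1   0. ]
40.0 [ -0.3 102.7 -38.9] [-40.1  -0.1   0. ]
```

Request:
servo_tool --pt "153 0 8 -1 -2 0 0" --pt "153 0 20 -1.5 -5 0 0" --pt "153 0 33 -3.7 -10 0 0" --pt "153 0 46 -7 -15 0 0" --pt "153 0 58.5 -11 -20 0 0" --pt "153 0 70 -17 -25 0 0"

```text
time: 6.52
position: [0.6655, -0.1141, 0.0968]
tool_rot: [0.597, 0.38, 0.596, -0.38]
contact_force: [-1.8, -2.2, 0.3]
finger_gap: 0.0346
```

```bash
python3 plan.py 5 30 35 40
```

```text
t 6.52 pos [ 0.6655 -0.1141  0.0968] ang 27.05 r 0.1511 Ftan(ccw) -2.66 F [-1.8 -2.2  0.3] gap 0.0346
30.0 [ 1.9 12.6 -2. ] [-4.9  0.1 -0.1]
35.0 [ 1.9 25.6 -4.1] [-9.9  0.1 -0. ]
40.0 [ 1.9 38.2 -7.4] [-14.9   0.1  -0. ]
```

Request:
servo_tool --pt "153 1 12.5 -2 -5 0 0" --pt "153 1 25.5 -4 -10 0 0" --pt "153 1 38 -7.4 -15 0 0" --pt "153 1 38 -7.4 -15 0 0"

```text
time: 6.85
position: [0.6975, -0.089, 0.0957]
tool_rot: [0.642, 0.298, 0.641, -0.297]
contact_force: [0.3, -0.5, 0.1]
finger_gap: 0.0341
```

```bash
python3 plan.py -5 38 30 20 10 5
python3 - <<'E'
from h import *
for n in ("top","wrist"):
    p,d=capture(n);cv2.imwrite(f"pics/{n}5.png",cv2.resize(p[150:250,240:440],None,fx=4,fy=4,interpolation=2) if n=="top" else p)
E
```

```text
t 6.85 pos [ 0.6975 -0.089   0.0957] ang 42.6 r 0.1488 Ftan(ccw) -0.13 F [ 0.3 -0.5  0.1] gap 0.0341
38.0 [  0.7 -17.    1.1] [ 2.2  0.  -0.1]
30.0 [  0.6 -37.7  -1.9] [10.2  0.  -0.1]
20.0 [  0.6 -62.7  -9.6] [20.2  0.  -0.2]
10.0 [  0.5 -86.  -21.5] [30.2  0.  -0.2]
5.0 [  0.5 -96.8 -29. ] [35.2 -0.  -0.2]
```

View pics/wrist5.png

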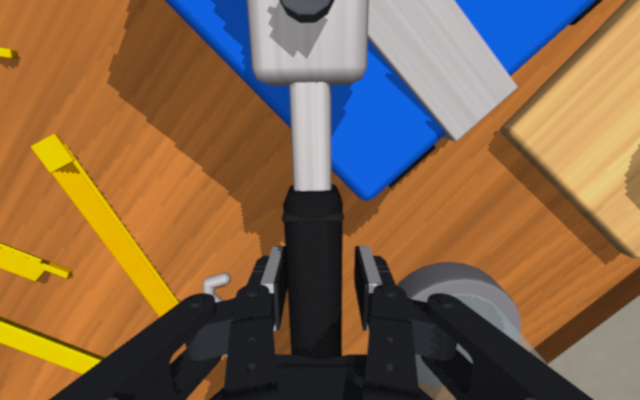

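Request:
servo_tool --pt "153 0 -9 0.5 0 0 0" --pt "153 0 -17 1 2 0 0" --pt "153 0 -27 0 6 0 0" --pt "153 0 -37.7 -2 10 0 0" --pt "153 0 -50 -5 15 0 0" --pt "153 0 -62.7 -9.6 20 0 0" --pt "153 0 -72 -14 24 0 0" --pt "153 0 -77 -16.5 26 0 0"

```text
time: 7.62
position: [0.6243, -0.1288, 0.0946]
tool_rot: [0.555, 0.438, 0.555, -0.438]
contact_force: [4.1, 1.9, -2.7]
finger_gap: 0.0341
```

```bash
python3 plan.py -5 11 8 5 2 -1 -4
```

```text
t 7.62 pos [ 0.6243 -0.1288  0.0946] ang 10.44 r 0.1518 Ftan(ccw) 4.38 F [ 4.1  1.9 -2.7] gap 0.0341
11.0 [-0.4 -3.4 -2. ] [ 2.4  0.  -0. ]
8.0 [ -0.4 -11.3  -2.8] [ 5.4  0.  -0. ]
5.0 [ -0.4 -19.   -4. ] [ 8.4  0.  -0. ]
2.0 [ -0.4 -26.7  -5.6] [11.4  0.  -0. ]
-1.0 [ -0.4 -34.3  -7.6] [14.4  0.  -0. ]
-4.0 [ -0.4 -41.8 -10. ] [17.4  0.  -0. ]
```

Request:
servo_tool --pt "153 0 -4 -2 2.4 0 0" --pt "153 0 -8 -2.4 4 0 0" --pt "153 0 -12 -3 5.5 0 0" --pt "153 0 -15 -3.4 7 0 0"

```text
time: 7.95
position: [0.61, -0.1293, 0.0947]
tool_rot: [0.528, 0.471, 0.527, -0.471]
contact_force: [5.2, -2.4, 0.6]
finger_gap: 0.0342
```

```bash
python3 plan.py -5  5 2 -1 -4
```

```text
t 7.95 pos [ 0.61   -0.1293  0.0947] ang 5.05 r 0.1504 Ftan(ccw) 5.0 F [ 5.2 -2.4  0.6] gap 0.0342
5.0 [-0.3 -5.1 -0.5] [ 1.6  0.1 -0.1]
2.0 [ -0.3 -13.   -1.2] [ 4.6  0.1 -0.1]
-1.0 [ -0.3 -20.7  -2.3] [ 7.6  0.1 -0.1]
-4.0 [ -0.3 -28.5  -3.8] [10.6  0.1 -0.1]
```

Request:
servo_tool --pt "153 0 -4 -0.5 1.6 0 0" --pt "153 0 -8 -0.8 3 0 0" --pt "153 0 -11 -1 4 0 0" --pt "153 0 -13 -1.2 4.6 0 0"

```text
time: 8.28
position: [0.5972, -0.129, 0.0945]
tool_rot: [0.509, 0.491, 0.509, -0.491]
contact_force: [4.1, -3.3, 2.0]
finger_gap: 0.0342
```

```bash
python3 plan.py -5 2 -1 -4 -7
```

```text
t 8.28 pos [ 0.5972 -0.129   0.0945] ang 0.14 r 0.1495 Ftan(ccw) 4.08 F [ 4.1 -3.3  2. ] gap 0.0342
2.0 [-0.5 -0.2  0.6] [ 0.1  0.  -0. ]
-1.0 [-0.5 -8.   0.1] [ 3.1  0.  -0. ]
-4.0 [ -0.5 -15.8  -0.8] [ 6.1  0.  -0. ]
-7.0 [ -0.5 -23.6  -2.1] [ 9.1  0.  -0. ]
```

Still steady friction, so I'll continue.

Request:
servo_tool --pt "153 0 -4 0 1.5 0 0" --pt "153 0 -8 0 3 0 0" --pt "153 0 -12 -0.4 4.5 0 0" --pt "153 0 -14 -0.6 5.5 0 0"

```text
time: 8.62
position: [0.583, -0.1281, 0.0942]
tool_rot: [0.485, 0.514, 0.485, -0.514]
contact_force: [4.2, -1.4, 2.6]
finger_gap: 0.0342
```

```bash
python3 plan.py -5 -4 -7 -10
```

```text
t 8.62 pos [ 0.583  -0.1281  0.0942] ang -5.3 r 0.1492 Ftan(ccw) 4.35 F [ 4.2 -1.4  2.6] gap 0.0342
-4.0 [-0.8 -1.6  0.8] [ 0.6  0.  -0. ]
-7.0 [-0.8 -9.5  0.2] [ 3.6  0.  -0. ]
-10.0 [ -0.8 -17.3  -0.7] [ 6.6  0.  -0. ]
```

Request:
servo_tool --pt "153 -0.5 -4 0.5 1.5 0 0" --pt "153 -0.8 -8 0.3 3 0 0" --pt "153 -0.8 -12 0 4.5 0 0" --pt "153 -0.8 -14 -0.3 5.5 0 0"

```text
time: 8.95
position: [0.5689, -0.1266, 0.0947]
tool_rot: [-0.46, -0.537, -0.46, 0.537]
contact_force: [5.1, 1.8, -1.7]
finger_gap: 0.0343
```

```bash
python3 plan.py -5 -10 -13 -16
```

```text
t 8.95 pos [ 0.5689 -0.1266  0.0947] ang -10.76 r 0.1497 Ftan(ccw) 4.72 F [ 5.1  1.8 -1.7] gap 0.0343
-10.0 [-0.3 -3.   0.3] [ 1.2 -0.   0. ]
-13.0 [ -0.3 -10.9  -0.4] [ 4.2 -0.   0. ]
-16.0 [ -0.3 -18.6  -1.4] [ 7.2 -0.   0. ]
```

Request:
servo_tool --pt "153 -0.3 -4 0.3 1.5 0 0" --pt "153 -0.3 -8 0 3 0 0" --pt "153 -0.3 -12 -0.4 4.5 0 0" --pt "153 -0.3 -14 -0.7 5.5 0 0"

```text
time: 9.28
position: [0.5552, -0.1239, 0.0951]
tool_rot: [-0.434, -0.558, -0.434, 0.559]
contact_force: [4.5, 1.5, -1.8]
finger_gap: 0.0344
```

```bash
python3 plan.py -5 -16 -19 -22
```

```text
t 9.28 pos [ 0.5552 -0.1239  0.0951] ang -16.06 r 0.1503 Ftan(ccw) 3.89 F [ 4.5  1.5 -1.8] gap 0.0344
-16.0 [ 0.1 -4.8 -0.4] [1.7 0.  0. ]
-19.0 [  0.1 -12.7  -1.1] [4.7 0.  0. ]
-22.0 [  0.1 -20.4  -2.2] [7.7 0.  0. ]
```

Request:
servo_tool --pt "153 0 -4 -0.3 1.5 0 0" --pt "153 0 -8 -0.7 3 0 0" --pt "153 0 -12 -1 4.5 0 0" --pt "153 0 -14 -1.3 5.5 0 0"

```text
time: 9.62
position: [0.5419, -0.1194, 0.0952]
tool_rot: [-0.406, -0.579, -0.406, 0.579]
contact_force: [3.2, 0.0, -1.8]
finger_gap: 0.0344
```

```bash
python3 plan.py -5 -22 -25 -28
```

```text
t 9.62 pos [ 0.5419 -0.1194  0.0952] ang -21.41 r 0.1503 Ftan(ccw) 2.97 F [ 3.2  0.  -1.8] gap 0.0344
-22.0 [ 0.2 -6.5 -0.5] [2.1 0.  0. ]
-25.0 [  0.2 -14.4  -1.3] [5.1 0.  0. ]
-28.0 [  0.2 -22.1  -2.4] [8.1 0.  0. ]
```

Request:
servo_tool --pt "153 0 -4 -0.3 1.5 0 0" --pt "153 0 -8 -0.6 3 0 0" --pt "153 0 -12 -1 4.5 0 0" --pt "153 0 -14.5 -1.3 5.2 0 0"

```text
time: 9.95
position: [0.5287, -0.1135, 0.0952]
tool_rot: [-0.38, -0.596, -0.379, 0.597]
contact_force: [3.2, -4.1, -1.7]
finger_gap: 0.0341
```

```bash
python3 plan.py -5 -25 -28 -31
```

```text
t 9.95 pos [ 0.5287 -0.1135  0.0952] ang -26.95 r 0.1503 Ftan(ccw) 4.74 F [ 3.2 -4.1 -1.7] gap 0.0341
-25.0 [ 0.2  0.1 -0.2] [-0.1  0.   0. ]
-28.0 [ 0.2 -7.7 -0.7] [2.9 0.  0. ]
-31.0 [  0.2 -15.5  -1.6] [5.9 0.  0. ]
```

Request:
servo_tool --pt "153 0 -4 -0.5 1.5 0 0" --pt "153 0 -7.7 -0.7 2.9 0 0" --pt "153 0 -12 -1.2 4.5 0 0" --pt "153 0 -14 -1.5 5.2 0 0"

```text
time: 10.28
position: [0.5166, -0.1062, 0.0951]
tool_rot: [-0.352, -0.613, -0.352, 0.613]
contact_force: [2.0, -3.5, -0.8]
finger_gap: 0.0341
```

```bash
python3 plan.py -5 -31 -34 -37
```

```text
t 10.28 pos [ 0.5166 -0.1062  0.0951] ang -32.34 r 0.1499 Ftan(ccw) 3.51 F [ 2.  -3.5 -0.8] gap 0.0341
-31.0 [ 0.1 -1.5  0.1] [0.8 0.  0. ]
-34.0 [ 0.2 -9.3 -0.5] [3.8 0.  0. ]
-37.0 [  0.2 -17.1  -1.4] [6.8 0.  0. ]
```

Request:
servo_tool --pt "153 0 -4 0 1.5 0 0" --pt "153 0 -8 -0.4 3 0 0" --pt "153 0 -12 -0.8 4.5 0 0" --pt "153 0 -14 -1 5.5 0 0"

```text
time: 10.62
position: [0.5052, -0.0981, 0.0952]
tool_rot: [-0.323, -0.629, -0.323, 0.629]
contact_force: [2.1, -3.9, -0.8]
finger_gap: 0.0344
```

```bash
python3 plan.py -5 -37 -40 -43
```

```text
t 10.62 pos [ 0.5052 -0.0981  0.0952] ang -37.67 r 0.1498 Ftan(ccw) 4.08 F [ 2.1 -3.9 -0.8] gap 0.0344
-37.0 [ 0.2 -3.2  0.1] [1.3 0.  0. ]
-40.0 [  0.2 -11.1  -0.5] [4.3 0.  0. ]
-43.0 [  0.2 -18.9  -1.6] [7.3 0.  0. ]
```

Request:
servo_tool --pt "153 0 -4 0 1.5 0 0" --pt "153 0 -8 -0.2 3 0 0" --pt "153 0 -12 -0.6 4.5 0 0" --pt "153 0 -14 -0.9 5.5 0 0"

```text
time: 10.95
position: [0.4945, -0.089, 0.0952]
tool_rot: [-0.292, -0.644, -0.292, 0.644]
contact_force: [2.5, -3.0, -0.6]
finger_gap: 0.0341
```

```bash
python3 plan.py -5 -43 -46 -49
```

```text
t 10.95 pos [ 0.4945 -0.089   0.0952] ang -43.05 r 0.1499 Ftan(ccw) 3.9 F [ 2.5 -3.  -0.6] gap 0.0341
-43.0 [ 0.2 -4.9 -0. ] [1.8 0.  0. ]
-46.0 [  0.2 -12.7  -0.8] [4.8 0.  0. ]
-49.0 [  0.2 -20.5  -1.9] [7.8 0.  0. ]
```

Request:
servo_tool --pt "153 0 -4 0 1.5 0 0" --pt "153 0 -8 -0.3 3 0 0" --pt "153 0 -12.7 -0.8 4.8 0 0" --pt "153 0 -14 -1 5.3 0 0"

```text
time: 11.28
position: [0.4846, -0.0789, 0.0952]
tool_rot: [-0.262, -0.657, -0.262, 0.657]
contact_force: [1.5, -3.7, -0.2]
finger_gap: 0.0344
```

```bash
python3 plan.py 5 -47 -43 -35 -28 -21 -14 -7
python3 - <<'E'
from h import *
for n in ("top","wrist"):
    p,d=capture(n);cv2.imwrite(f"pics/{n}6.png",cv2.resize(p[150:250,240:440],None,fx=4,fy=4,interpolation=2) if n=="top" else p)
E
```

```text
t 11.28 pos [ 0.4846 -0.0789  0.0952] ang -48.46 r 0.15 Ftan(ccw) 3.79 F [ 1.5 -3.7 -0.2] gap 0.0344
-47.0 [0.2 8.8 0.2] [0.5 0.  0. ]
-43.0 [ 0.2 19.3 -0.4] [-3.5  0.   0. ]
-35.0 [ 0.2 39.9 -3.9] [-11.5   0.    0. ]
-28.0 [ 0.2 57.5 -9.2] [-18.5   0.    0. ]
-21.0 [  0.1  74.2 -16.6] [-25.5   0.    0. ]
-14.0 [  0.1  89.9 -26. ] [-32.5   0.    0. ]
-7.0 [ 1.000e-01  1.044e+02 -3.730e+01] [-39.5   0.    0. ]
```

View pics/top6.png

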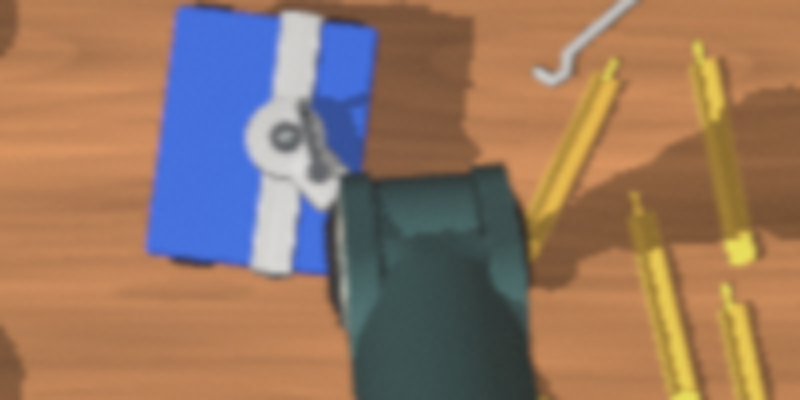

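View pics/wrist6.png

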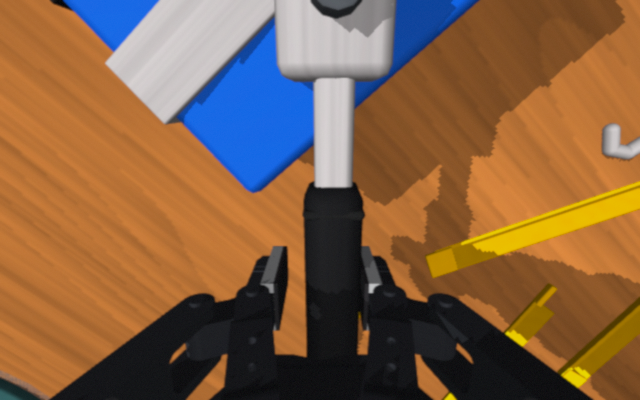

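Lever is still at tighten. The seat hasn't taken hold yet, so I'll click back for a second stroke.

Request:
servo_tool --pt "153 0 8.8 0 0 0 0" --pt "153 0 19.3 -0.4 -3.5 0 0" --pt "153 0 30 -2 -7.5 0 0" --pt "153 0 44 -5 -13 0 0" --pt "153 0 57.5 -9 -18.5 0 0" --pt "153 0 74 -16.5 -25.5 0 0" --pt "153 0 90 -26 -32 0 0" --pt "153 0 104 -37 -39 0 0"

```text
time: 12.05
position: [0.584, -0.1305, 0.0948]
tool_rot: [-0.468, -0.53, -0.468, 0.53]
contact_force: [-2.5, 2.7, 0.7]
finger_gap: 0.0344
```

```bash
python3 plan.py 5 -5 0 6 12 18 24 30 36 40
```

```text
t 12.05 pos [ 0.584  -0.1305  0.0948] ang -4.85 r 0.1515 Ftan(ccw) -2.76 F [-2.5  2.7  0.7] gap 0.0344
-5.0 [-0.2  4.5 -1.7] [-2.1 -0.   0.1]
0.0 [-0.2 17.5 -3.2] [-7.1 -0.   0.1]
6.0 [-0.3 32.9 -6.4] [-13.1  -0.    0.1]
12.0 [ -0.3  47.8 -11.3] [-19.1  -0.    0.1]
18.0 [ -0.3  62.2 -17.7] [-25.1  -0.    0.1]
24.0 [ -0.3  75.8 -25.6] [-31.1  -0.    0.1]
30.0 [ -0.3  88.5 -34.8] [-37.1  -0.    0.1]
36.0 [ -0.3 100.2 -45.3] [-43.1  -0.    0.1]
40.0 [ -0.3 107.3 -53. ] [-47.1  -0.    0.1]
```

Request:
servo_tool --pt "153 0 17.5 -3 -7 0 0" --pt "153 0 33 -6.4 -13 0 0" --pt "153 0 48 -11.3 -19 0 0" --pt "153 0 62 -17.7 -25 0 0" --pt "153 0 76 -25.6 -31 0 0" --pt "153 0 88.5 -35 -37 0 0" --pt "153 0 100 -45 -43 0 0" --pt "153 0 107 -53 -47 0 0"

```text
time: 12.72
position: [0.6973, -0.091, 0.0944]
tool_rot: [0.64, 0.299, 0.641, -0.299]
contact_force: [-1.5, -2.5, 0.6]
finger_gap: 0.0346
```

```bash
python3 plan.py -5 40 37 34 31 28 25 22 19 16 13 10 7 4
```

```text
t 12.72 pos [ 0.6973 -0.091   0.0944] ang 42.03 r 0.1501 Ftan(ccw) -2.8 F [-1.5 -2.5  0.6] gap 0.0346
40.0 [ -0.6 -10.3   0.1] [-0.1 -0.1  0. ]
37.0 [ -0.6 -18.2  -0.4] [ 2.9 -0.1  0. ]
34.0 [ -0.5 -26.   -1.3] [ 5.9 -0.1  0. ]
31.0 [ -0.5 -33.7  -2.5] [ 8.9 -0.1  0. ]
28.0 [ -0.5 -41.4  -4.2] [11.9 -0.1  0. ]
25.0 [ -0.5 -49.   -6.3] [14.9 -0.1  0. ]
22.0 [ -0.5 -56.4  -8.8] [17.9 -0.   0. ]
19.0 [ -0.5 -63.8 -11.6] [20.9 -0.   0. ]
16.0 [ -0.5 -70.9 -14.9] [23.9 -0.   0. ]
13.0 [ -0.5 -77.9 -18.5] [26.9 -0.   0. ]
10.0 [ -0.5 -84.7 -22.4] [29.9 -0.   0. ]
7.0 [ -0.5 -91.3 -26.7] [32.9 -0.   0. ]
4.0 [ -0.5 -97.6 -31.4] [35.9 -0.   0. ]
```

Request:
servo_tool --pt "153 0 -6 0 0 0 0" --pt "153 0 -10 0 0 0 0" --pt "153 0 -14 -0.2 1.5 0 0" --pt "153 0 -18 -0.4 3 0 0" --pt "153 0 -22 -0.8 4.5 0 0"

```text
time: 13.13
position: [0.6783, -0.1048, 0.0952]
tool_rot: [0.627, 0.327, 0.627, -0.328]
contact_force: [1.4, 0.1, -1.5]
finger_gap: 0.0341
```

```bash
python3 plan.py -5  34 31 28 25
```

```text
t 13.13 pos [ 0.6783 -0.1048  0.0952] ang 33.04 r 0.1495 Ftan(ccw) 1.27 F [ 1.4  0.1 -1.5] gap 0.0341
34.0 [ 0.2 -2.5  0.5] [0.8 0.  0. ]
31.0 [  0.2 -10.3  -0.1] [3.8 0.  0. ]
28.0 [  0.2 -18.1  -1.1] [6.8 0.  0. ]
25.0 [  0.2 -25.9  -2.4] [9.8 0.  0. ]
```

Still in free swing (1.3 N).

Request:
servo_tool --pt "153 0 -4 0.3 1.5 0 0" --pt "153 0 -8 0 3 0 0" --pt "153 0 -12 -0.4 4.5 0 0" --pt "153 0 -14 -0.6 5.3 0 0"

```text
time: 13.47
position: [0.6666, -0.112, 0.0953]
tool_rot: [0.611, 0.356, 0.611, -0.356]
contact_force: [1.0, 0.5, -0.8]
finger_gap: 0.034
```

```bash
python3 plan.py -5  28 25 22
```

```text
t 13.47 pos [ 0.6666 -0.112   0.0953] ang 27.79 r 0.1497 Ftan(ccw) 1.13 F [ 1.   0.5 -0.8] gap 0.034
28.0 [ 0.3 -4.5  0.1] [1.6 0.  0. ]
25.0 [  0.3 -12.3  -0.5] [4.6 0.  0. ]
22.0 [  0.3 -20.1  -1.6] [7.6 0.  0. ]
```

Request:
servo_tool --pt "153 0 -4 0 1.5 0 0" --pt "153 0 -8 -0.2 3 0 0" --pt "153 0 -12 -0.5 4.5 0 0" --pt "153 0 -14 -0.8 5.3 0 0"

```text
time: 13.8
position: [0.654, -0.1179, 0.0951]
tool_rot: [0.594, 0.383, 0.594, -0.384]
contact_force: [1.4, 0.6, 0.5]
finger_gap: 0.0341
```

```bash
python3 plan.py -5  22 19 16
```

```text
t 13.8 pos [ 0.654  -0.1179  0.0951] ang 22.44 r 0.1498 Ftan(ccw) 1.5 F [1.4 0.6 0.5] gap 0.0341
22.0 [ 0.1 -6.2 -0. ] [2.3 0.  0. ]
19.0 [  0.1 -14.   -0.8] [5.3 0.  0. ]
16.0 [  0.2 -21.7  -2. ] [8.3 0.  0. ]
```

Request:
servo_tool --pt "153 0 -4 0 1.5 0 0" --pt "153 0 -8 -0.2 3 0 0" --pt "153 0 -12 -0.5 4.5 0 0" --pt "153 0 -14 -0.8 5.3 0 0"

```text
time: 14.13
position: [0.6408, -0.123, 0.0951]
tool_rot: [0.576, 0.41, 0.576, -0.411]
contact_force: [1.4, 0.5, -0.8]
finger_gap: 0.0343
```

```bash
python3 plan.py -5  16 13 10
```

```text
t 14.13 pos [ 0.6408 -0.123   0.0951] ang 17.06 r 0.1501 Ftan(ccw) 1.46 F [ 1.4  0.5 -0.8] gap 0.0343
16.0 [ 0.1 -7.8 -0.5] [3. 0. 0.]
13.0 [  0.1 -15.6  -1.4] [6. 0. 0.]
10.0 [  0.1 -23.3  -2.7] [9. 0. 0.]
```

Request:
servo_tool --pt "153 0 -4 -0.2 1.5 0 0" --pt "153 0 -8 -0.5 3 0 0" --pt "153 0 -12 -1 4.5 0 0" --pt "153 0 -14 -1.2 5.3 0 0"

```text
time: 14.47
position: [0.6275, -0.1264, 0.0951]
tool_rot: [0.556, 0.437, 0.556, -0.437]
contact_force: [4.5, 0.7, -2.5]
finger_gap: 0.0341
```

```bash
python3 plan.py -5  13 10 7 4
```

```text
t 14.47 pos [ 0.6275 -0.1264  0.0951] ang 11.81 r 0.15 Ftan(ccw) 4.52 F [ 4.5  0.7 -2.5] gap 0.0341
13.0 [ 0.1 -1.9 -0. ] [ 0.7  0.  -0. ]
10.0 [ 0.1 -9.7 -0.6] [ 3.7  0.  -0. ]
7.0 [  0.1 -17.5  -1.6] [ 6.7  0.  -0. ]
4.0 [  0.1 -25.2  -2.9] [ 9.7  0.  -0. ]
```

Engaged. I'll use shorter chunks from here.

Request:
servo_tool --pt "153 0 -3 0 1 0 0" --pt "153 0 -6 -0.3 2.2 0 0" --pt "153 0 -9 -0.5 3.4 0 0" --pt "153 0 -11 -0.7 4.2 0 0"

```text
time: 14.8
position: [0.617, -0.1281, 0.0952]
tool_rot: [0.54, 0.457, 0.54, -0.456]
contact_force: [6.8, 0.0, -3.6]
finger_gap: 0.0341
```

```bash
python3 plan.py -5  7 4 1
```

```text
t 14.8 pos [ 0.617  -0.1281  0.0952] ang 7.74 r 0.1499 Ftan(ccw) 6.76 F [ 6.8  0.  -3.6] gap 0.0341
7.0 [ 0.2 -6.9 -0.2] [ 2.6 -0.  -0. ]
4.0 [  0.2 -14.7  -1. ] [ 5.6 -0.  -0. ]
1.0 [  0.2 -22.5  -2.3] [ 8.6 -0.  -0. ]
```

The torque is rising, so the seat has taken hold. Small steps now.

Request:
servo_tool --pt "153 0 -2 0 0.8 0 0" --pt "153 0 -4 -0.1 1.5 0 0" --pt "153 0 -5 -0.1 2 0 0" --pt "153 0 -5 -0.1 2 0 0"

```text
time: 15.13
position: [0.612, -0.1286, 0.0952]
tool_rot: [0.532, 0.466, 0.532, -0.465]
contact_force: [4.1, 1.5, -2.2]
finger_gap: 0.0342
```

```bash
python3 plan.py -5  7 4 1
```

```text
t 15.13 pos [ 0.612  -0.1286  0.0952] ang 5.83 r 0.1499 Ftan(ccw) 4.18 F [ 4.1  1.5 -2.2] gap 0.0342
7.0 [ 0.2 -1.9  0.1] [ 0.6 -0.  -0. ]
4.0 [ 0.1 -9.8 -0.4] [ 3.6 -0.  -0. ]
1.0 [  0.1 -17.6  -1.4] [ 6.6 -0.  -0. ]
```

Request:
servo_tool --pt "153 0 -3 0 1 0 0" --pt "153 0 -6 -0.2 2.2 0 0" --pt "153 0 -9 -0.4 3.4 0 0" --pt "153 0 -9 -0.4 3.4 0 0"

```text
time: 15.47
position: [0.603, -0.1293, 0.0952]
tool_rot: [0.518, 0.482, 0.518, -0.481]
contact_force: [5.2, 1.6, -3.7]
finger_gap: 0.0344
```

```bash
python3 plan.py -5  4 1 -2
```

```text
t 15.47 pos [ 0.603  -0.1293  0.0952] ang 2.36 r 0.1499 Ftan(ccw) 5.26 F [ 5.2  1.6 -3.7] gap 0.0344
4.0 [ 0.2 -0.7  0.2] [ 0.2 -0.  -0. ]
1.0 [ 0.2 -8.5 -0.3] [ 3.2 -0.  -0. ]
-2.0 [  0.2 -16.3  -1.2] [ 6.2 -0.  -0. ]
```

Request:
servo_tool --pt "153 0 -3 0 1 0 0" --pt "153 0 -6 -0.2 2.2 0 0" --pt "153 0 -8.5 -0.3 3.2 0 0" --pt "153 0 -8.5 -0.3 3.2 0 0"

```text
time: 15.8
position: [0.5947, -0.1294, 0.0952]
tool_rot: [0.504, 0.496, 0.504, -0.495]
contact_force: [6.5, 2.3, -3.6]
finger_gap: 0.0336
```

```bash
python3 plan.py -5  1 -2 -5
```

```text
t 15.8 pos [ 0.5947 -0.1294  0.0952] ang -0.8 r 0.1499 Ftan(ccw) 6.43 F [ 6.5  2.3 -3.6] gap 0.0336
1.0 [ 0.2 -0.3  0.1] [ 0.  -0.  -0.1]
-2.0 [ 0.2 -8.1 -0.3] [ 3.  -0.  -0.1]
-5.0 [  0.2 -15.9  -1.2] [ 6.  -0.  -0.1]
```

Request:
servo_tool --pt "153 0 -2.5 0 1 0 0" --pt "153 0 -5 -0.2 1.9 0 0" --pt "153 0 -5 -0.2 1.9 0 0"

```text
time: 16.05
position: [0.5899, -0.1293, 0.0953]
tool_rot: [0.496, 0.504, 0.496, -0.503]
contact_force: [7.8, 2.8, -4.6]
finger_gap: 0.0343
```

```bash
python3 plan.py -5 -2 -5
```

```text
t 16.05 pos [ 0.5899 -0.1293  0.0953] ang -2.65 r 0.1499 Ftan(ccw) 7.63 F [ 7.8  2.8 -4.6] gap 0.0343
-2.0 [ 0.3 -3.3 -0. ] [ 1.1 -0.  -0.1]
-5.0 [  0.2 -11.1  -0.6] [ 4.1 -0.  -0.1]
```

Request:
servo_tool --pt "153 0 -2 0 0.7 0 0" --pt "153 0 -4 -0.1 1.4 0 0" --pt "153 0 -4 -0.1 1.4 0 0" --pt "153 0 -4 -0.1 1.4 0 0"

```text
time: 16.38
position: [0.5861, -0.1291, 0.0953]
tool_rot: [0.49, 0.51, 0.49, -0.509]
contact_force: [7.6, 3.1, -4.4]
finger_gap: 0.0342
```

```bash
python3 plan.py -5 -2 -5
```

```text
t 16.38 pos [ 0.5861 -0.1291  0.0953] ang -4.08 r 0.15 Ftan(ccw) 7.41 F [ 7.6  3.1 -4.4] gap 0.0342
-2.0 [0.3 0.5 0.1] [-0.2 -0.  -0.1]
-5.0 [ 0.3 -7.4 -0.3] [ 2.8 -0.  -0.1]
```

Request:
servo_tool --pt "153 0 -2 0 0.7 0 0" --pt "153 0 -4 -0.1 1.4 0 0" --pt "153 0 -4 -0.1 1.4 0 0"

```text
time: 16.63
position: [0.5822, -0.1288, 0.0953]
tool_rot: [0.484, 0.516, 0.484, -0.515]
contact_force: [8.4, 4.1, -6.3]
finger_gap: 0.0343
```

```bash
python3 plan.py -5 -5 -8
```

```text
t 16.63 pos [ 0.5822 -0.1288  0.0953] ang -5.59 r 0.15 Ftan(ccw) 7.99 F [ 8.4  4.1 -6.3] gap 0.0343
-5.0 [ 0.3 -3.4 -0.1] [ 1.3 -0.1 -0.1]
-8.0 [  0.3 -11.3  -0.7] [ 4.3 -0.1 -0.1]
```

Request:
servo_tool --pt "153 0 -2 0 0.7 0 0" --pt "153 0 -4 -0.1 1.4 0 0" --pt "153 0 -4 -0.1 1.4 0 0"

```text
time: 16.88
position: [0.5783, -0.1284, 0.0953]
tool_rot: [0.478, 0.522, 0.477, -0.521]
contact_force: [10.7, 2.9, -4.8]
finger_gap: 0.0343
```

```bash
python3 plan.py -5 -5 -8
```

```text
t 16.88 pos [ 0.5783 -0.1284  0.0953] ang -7.08 r 0.1501 Ftan(ccw) 10.21 F [10.7  2.9 -4.8] gap 0.0343
-5.0 [0.3 0.4 0. ] [-0.1 -0.1 -0.1]
-8.0 [ 0.3 -7.4 -0.4] [ 2.9 -0.1 -0.1]
```

Request:
servo_tool --pt "153 0 -2 -0.1 0.7 0 0" --pt "153 0 -2 -0.1 0.7 0 0"

```text
time: 17.05
position: [0.5765, -0.1282, 0.0954]
tool_rot: [0.475, 0.525, 0.474, -0.524]
contact_force: [10.9, 3.0, -6.6]
finger_gap: 0.0342
```

```bash
python3 plan.py -5
python3 - <<'E'
from h import *
t=[]
for i in range(6):
    capture("top"); s=status.state();f=s["contact_force"];a=np.radians(-7.8);t.append(round(float(f[0]*np.cos(a)+f[1]*np.sin(a)),2))
print(t,s["time"])
E
```

```text
t 17.05 pos [ 0.5765 -0.1282  0.0954] ang -7.78 r 0.1501 Ftan(ccw) 10.43 F [10.9  3.  -6.6] gap 0.0342
[10.23, 9.75, 9.69, 9.5, 9.05, 10.21] 17.35
```

Request:
servo_tool --pt "153 0 -2 -0.1 0.7 0 0" --pt "153 0 -4 -0.2 1.5 0 0" --pt "153 0 -4 -0.2 1.5 0 0"

```text
time: 17.6
position: [0.5726, -0.1276, 0.0954]
tool_rot: [0.468, 0.532, 0.467, -0.53]
contact_force: [11.4, 2.9, -7.5]
finger_gap: 0.0341
```

```bash
cat > av.py <<'E'
from h import *
t=[]
a=np.radians(-9)
for i in range(8):
    capture("top"); s=status.state();f=s["contact_force"];t.append(round(float(f[0]*np.cos(a)+f[1]*np.sin(a)),2))
print(t,np.mean(t),s["time"])
E
python3 plan.py -5;python3 av.py
```

```text
t 17.6 pos [ 0.5726 -0.1276  0.0954] ang -9.29 r 0.1501 Ftan(ccw) 10.79 F [11.4  2.9 -7.5] gap 0.0341
[11.04, 11.25, 10.35, 10.33, 10.05, 10.01, 10.47, 11.24] 10.592500000000001 18.0
```

Request:
servo_tool --pt "153 0 -1.5 -0.1 0.5 0 0" --pt "153 0 -1.5 -0.1 0.5 0 0" --pt "153 0 -1.5 -0.1 0.5 0 0" --pt "153 0 -1.5 -0.1 0.5 0 0" --pt "153 0 -1.5 -0.1 0.5 0 0" --pt "153 0 -1.5 -0.1 0.5 0 0"

```text
time: 18.5
position: [0.5713, -0.1274, 0.0954]
tool_rot: [0.466, 0.533, 0.465, -0.532]
contact_force: [11.9, 2.4, -7.6]
finger_gap: 0.0344
```

```bash
python3 plan.py -5;python3 av.py
```

```text
t 18.5 pos [ 0.5713 -0.1274  0.0954] ang -9.79 r 0.1501 Ftan(ccw) 11.27 F [11.9  2.4 -7.6] gap 0.0344
[12.14, 10.74, 10.42, 11.15, 11.49, 11.14, 11.61, 10.67] 11.170000000000002 18.9
```

Held at a mean of about 11.2 N for roughly a second. Now I'll back off to the middle of the gap and lift away.

Request:
servo_tool --pt "153 0 2 0 0 0 0" --pt "153 0 4 0 0 0 0" --pt "153 0 6 0 0 0 0" --pt "153 0 6 0 0 0 0"

```text
time: 19.23
position: [0.5771, -0.1281, 0.0955]
tool_rot: [0.465, 0.533, 0.465, -0.532]
contact_force: [7.7, 2.0, -1.3]
finger_gap: 0.0344
```

```bash
python3 plan.py 0
python3 - <<'E'
from h import *
p,d=capture("wrist");cv2.imwrite("pics/wrist7.png",p)
E
```

```text
t 19.23 pos [ 0.5771 -0.1281  0.0955] ang -7.56 r 0.1499 Ftan(ccw) 7.42 F [ 7.7  2.  -1.3] gap 0.0344
```

View pics/wrist7.png

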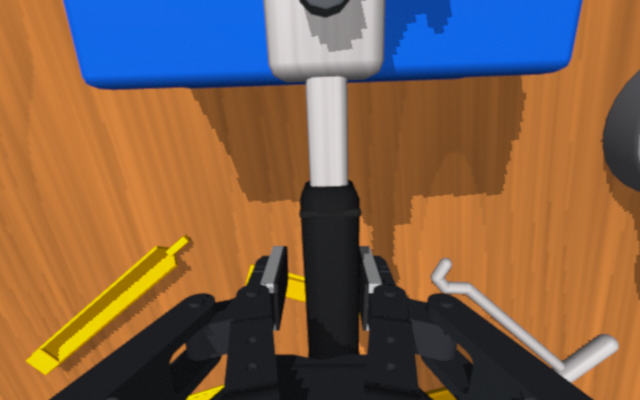

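Request:
servo_tool --pt "153 0 2 0 0 0 0" --pt "153 0 4 0 0 0 0" --pt "153 0 6 0 0 0 0" --pt "153 0 6 0 0 0 0"

```text
time: 19.62
position: [0.5828, -0.1291, 0.0955]
tool_rot: [0.465, 0.533, 0.465, -0.532]
contact_force: [6.3, 2.7, -0.2]
finger_gap: 0.0343
```

```bash
python3 plan.py 0; python3 av.py
```

```text
t 19.62 pos [ 0.5828 -0.1291  0.0955] ang -5.34 r 0.1502 Ftan(ccw) 6.04 F [ 6.3  2.7 -0.2] gap 0.0343
[6.18, 6.93, 6.53, 6.86, 6.38, 7.12, 6.59, 6.28] 6.608750000000001 20.0167
```

Run:
```python
from h import *
p,d=capture("wrist");cv2.imwrite("pics/wrist8.png",p)
def ang(im):
    g=im.astype(int).max(2);c=[]
    for r in range(200,330,10):
        row=g[r,285:380]<60; 
        # longest dark run
        xs=np.where(row)[0]
        c.append((r,285+xs.min() if len(xs) else None,285+xs.max() if len(xs) else None))
    return c
for f in ("pics/wrist6.png","pics/wrist7.png","pics/wrist8.png"): print(ang(cv2.imread(f))[:7])
# shank edges: bright
for f in ("pics/wrist7.png","pics/wrist8.png"):
    im=cv2.imread(f).astype(int)
    print(f,[(r,(lambda xs:(xs.min()+290,xs.max()+290))(np.where((im[r,290:370].min(1)>110))[0])) for r in (100,120,140,160)])
```

```text
[(200, np.int64(305), np.int64(361)), (210, np.int64(304), np.int64(362)), (220, np.int64(305), np.int64(361)), (230, np.int64(305), np.int64(360)), (240, np.int64(305), np.int64(360)), (250, np.int64(285), np.int64(361)), (260, np.int64(285), np.int64(379))]
[(200, np.int64(301), np.int64(358)), (210, np.int64(301), np.int64(359)), (220, np.int64(302), np.int64(358)), (230, np.int64(303), np.int64(358)), (240, np.int64(303), np.int64(357)), (250, np.int64(285), np.int64(360)), (260, np.int64(285), np.int64(379))]
[(200, np.int64(296), np.int64(354)), (210, np.int64(297), np.int64(355)), (220, np.int64(298), np.int64(354)), (230, np.int64(299), np.int64(354)), (240, np.int64(300), np.int64(355)), (250, np.int64(285), np.int64(360)), (260, np.int64(285), np.int64(379))]
pics/wrist7.png [(100, (np.int64(307), np.int64(345))), (120, (np.int64(308), np.int64(345))), (140, (np.int64(308), np.int64(346))), (160, (np.int64(309), np.int64(346)))]
pics/wrist8.png [(100, (np.int64(298), np.int64(337))), (120, (np.int64(300), np.int64(338))), (140, (np.int64(301), np.int64(339))), (160, (np.int64(303), np.int64(340)))]
```

View pics/wrist8.png

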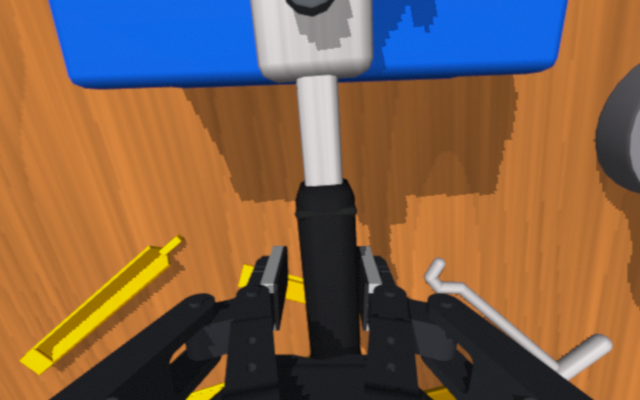

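Request:
servo_tool --pt "153 0 2 -0.2 -1 0 0" --pt "153 0 4 -0.4 -2 0 0" --pt "153 0 6 -0.6 -3 0 0" --pt "153 0 8 -0.8 -4 0 0" --pt "153 0 8 -0.8 -4 0 0"

```text
time: 20.48
position: [0.5907, -0.1299, 0.0953]
tool_rot: [0.484, 0.516, 0.484, -0.515]
contact_force: [4.6, 0.5, 2.4]
finger_gap: 0.0343
```

```bash
sed -i 's/range(8)/range(3)/' av.py; python3 plan.py 0; python3 av.py
```

```text
t 20.48 pos [ 0.5907 -0.1299  0.0953] ang -2.33 r 0.1506 Ftan(ccw) 4.6 F [4.6 0.5 2.4] gap 0.0343
[5.13, 5.09, 5.75] 5.323333333333333 20.6333
```

Request:
servo_tool --pt "153 0 3 -0.2 -1 0 0" --pt "153 0 6 -0.4 -2 0 0" --pt "153 0 9 -0.6 -3 0 0" --pt "153 0 12 -0.8 -4.5 0 0" --pt "153 0 12 -0.8 -4.5 0 0"

```text
time: 21.05
position: [0.6026, -0.1299, 0.0949]
tool_rot: [0.504, 0.496, 0.504, -0.496]
contact_force: [4.9, -0.8, -0.4]
finger_gap: 0.0344
```

```bash
python3 plan.py 0; python3 av.py
```

```text
t 21.05 pos [ 0.6026 -0.1299  0.0949] ang 2.21 r 0.1505 Ftan(ccw) 4.82 F [ 4.9 -0.8 -0.4] gap 0.0344
[3.42, 3.47, 4.61] 3.8333333333333335 21.2
```

Request:
servo_tool --pt "153 0 3 -0.2 -1 0 0" --pt "153 0 6 -0.4 -2 0 0" --pt "153 0 9 -0.6 -3 0 0" --pt "153 0 12 -0.8 -4.5 0 0" --pt "153 0 12 -0.8 -4.5 0 0"

```text
time: 21.62
position: [0.6146, -0.1287, 0.095]
tool_rot: [0.523, 0.476, 0.523, -0.476]
contact_force: [-0.1, 0.2, -0.8]
finger_gap: 0.0342
```

```bash
python3 plan.py 0; python3 av.py
python3 - <<'E'
from h import *
for n in ("top","wrist"):
    p,d=capture(n);cv2.imwrite(f"pics/{n}9.png",cv2.resize(p[150:250,240:440],None,fx=4,fy=4,interpolation=2) if n=="top" else p)
E
```

```text
t 21.62 pos [ 0.6146 -0.1287  0.095 ] ang 6.8 r 0.1502 Ftan(ccw) -0.11 F [-0.1  0.2 -0.8] gap 0.0342
[-0.33, -0.21, 0.06] -0.16 21.7667
```

View pics/wrist9.png

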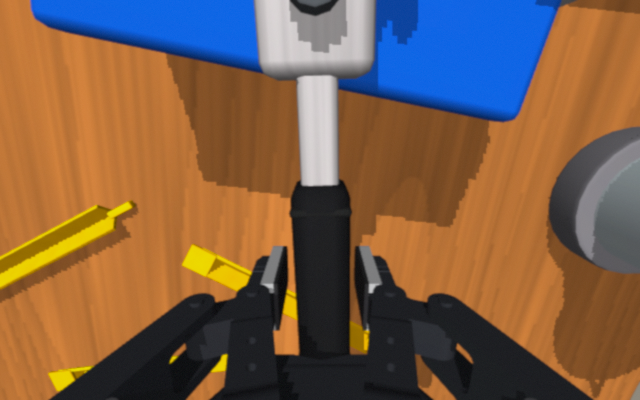

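View pics/top9.png

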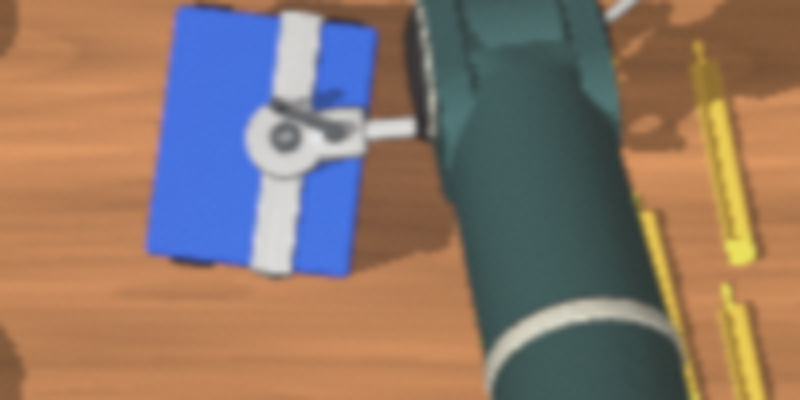

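Fully released: zero force and the handle hangs free between the fingers. The handle sprang back about 12° during release, so I'll re-push gently to check that the bolt still holds.

Request:
servo_tool --pt "153 0 -4 0 1 0 0" --pt "153 0 -8 0 2 0 0" --pt "153 0 -12 -0.4 3.5 0 0" --pt "153 0 -12 -0.4 3.5 0 0"

```text
time: 22.2
position: [0.6017, -0.1298, 0.0953]
tool_rot: [0.507, 0.493, 0.507, -0.493]
contact_force: [3.6, -0.3, -2.8]
finger_gap: 0.0341
```

```bash
python3 plan.py -5 0 -3; python3 av.py
```

```text
t 22.2 pos [ 0.6017 -0.1298  0.0953] ang 1.87 r 0.1504 Ftan(ccw) 3.64 F [ 3.6 -0.3 -2.8] gap 0.0341
0.0 [ 0.3 -9.9 -0.6] [ 1.6  0.  -0. ]
-3.0 [  0.3 -17.7  -1.3] [ 4.6  0.  -0. ]
[4.71, 4.52, 3.87] 4.366666666666667 22.35
```

Request:
servo_tool --pt "153 0 -4 0 1 0 0" --pt "153 0 -8 -0.4 1.6 0 0" --pt "153 0 -12 -0.8 3 0 0" --pt "153 0 -12 -0.8 3 0 0"

```text
time: 22.68
position: [0.5902, -0.1299, 0.0954]
tool_rot: [0.494, 0.506, 0.493, -0.506]
contact_force: [7.0, -2.8, -2.8]
finger_gap: 0.0345
```

```bash
python3 plan.py -5 -3 -5 -7; python3 av.py
```

```text
t 22.68 pos [ 0.5902 -0.1299  0.0954] ang -2.52 r 0.1505 Ftan(ccw) 7.14 F [ 7.  -2.8 -2.8] gap 0.0345
-3.0 [ 0.4 -6.3 -0.7] [ 1.6  0.  -0.1]
-5.0 [  0.4 -11.5  -1.1] [ 3.6  0.  -0.1]
-7.0 [  0.4 -16.7  -1.7] [ 5.6  0.  -0.1]
[7.68, 7.22, 7.08] 7.326666666666665 22.8333
```

Request:
servo_tool --pt "153 0.2 -4 -0.5 1 0 0" --pt "153 0.3 -8 -0.9 2.3 0 0" --pt "153 0.4 -11.5 -1.1 3.6 0 0" --pt "153 0.4 -11.5 -1.1 3.6 0 0"

```text
time: 23.17
position: [0.5793, -0.129, 0.0954]
tool_rot: [0.479, 0.522, 0.477, -0.521]
contact_force: [8.7, -6.1, -1.6]
finger_gap: 0.0344
```

```bash
python3 plan.py -5 -7 -8; python3 av.py
```

```text
t 23.17 pos [ 0.5793 -0.129   0.0954] ang -6.67 r 0.1506 Ftan(ccw) 9.32 F [ 8.7 -6.1 -1.6] gap 0.0344
-7.0 [ 0.4 -5.8 -0.8] [ 2.   0.1 -0.2]
-8.0 [ 0.4 -8.5 -1. ] [ 3.   0.1 -0.2]
[8.66, 9.34, 10.06] 9.353333333333333 23.3167
```

Request:
servo_tool --pt "153 0.3 -3 -0.3 1 0 0" --pt "153 0.4 -6 -0.6 2 0 0" --pt "153 0.4 -8.5 -0.8 3 0 0" --pt "153 0.4 -8.5 -0.8 3 0 0"

```text
time: 23.65
position: [0.5714, -0.1279, 0.0953]
tool_rot: [0.465, 0.534, 0.463, -0.533]
contact_force: [10.8, -8.0, 1.6]
finger_gap: 0.0341
```

```bash
sed -i 's/range(3)/range(8)/' av.py;python3 plan.py -5 -7 -8; python3 av.py
```

```text
t 23.65 pos [ 0.5714 -0.1279  0.0953] ang -9.69 r 0.1505 Ftan(ccw) 11.95 F [10.8 -8.   1.6] gap 0.0341
-7.0 [ 0.3  2.1 -0.4] [-1.   0.1 -0.2]
-8.0 [ 0.3 -0.6 -0.5] [ 0.   0.1 -0.2]
[10.27, 11.22, 10.52, 11.12, 10.7, 11.57, 10.9, 11.17] 10.93375 24.05
```

Request:
servo_tool --pt "153 0 0 0 0 0 0" --pt "153 0 0 0 0 0 0" --pt "153 0 0 0 0 0 0" --pt "153 0 0 0 0 0 0" --pt "153 0 0 0 0 0 0" --pt "153 0 0 0 0 0 0"

```text
time: 24.55
position: [0.5717, -0.1279, 0.0953]
tool_rot: [0.466, 0.534, 0.463, -0.533]
contact_force: [9.6, -8.4, 1.6]
finger_gap: 0.0343
```

```bash
python3 plan.py 0 -8 -6 -4 -2 0 2 4 5 6
```

```text
t 24.55 pos [ 0.5717 -0.1279  0.0953] ang -9.59 r 0.1505 Ftan(ccw) 10.9 F [ 9.6 -8.4  1.6] gap 0.0343
-8.0 [ 0.3  4.2 -0.5] [ 0.1  0.1 -0.2]
-6.0 [ 0.4  9.4 -0.5] [-1.9  0.1 -0.2]
-4.0 [ 0.4 14.7 -0.8] [-3.9  0.1 -0.2]
-2.0 [ 0.4 19.9 -1.3] [-5.9  0.1 -0.2]
0.0 [ 0.4 25.1 -1.9] [-7.9  0.1 -0.2]
2.0 [ 0.4 30.2 -2.7] [-9.9  0.1 -0.2]
4.0 [ 0.5 35.4 -3.7] [-11.9   0.1  -0.2]
5.0 [ 0.5 37.9 -4.3] [-12.9   0.1  -0.2]
6.0 [ 0.5 40.5 -4.9] [-13.9   0.1  -0.2]
```

Request:
servo_tool --pt "153 0.3 4 -0.5 0 0 0" --pt "153 0.4 9 -0.5 -2 0 0" --pt "153 0.4 14.5 -0.8 -4 0 0" --pt "153 0.4 20 -1.3 -6 0 0" --pt "153 0.4 25 -1.9 -8 0 0" --pt "153 0.4 30 -2.7 -10 0 0" --pt "153 0.5 35.5 -3.7 -12 0 0" --pt "153 0.5 41 -5 -14 0 0"

```text
time: 25.22
position: [0.6113, -0.127, 0.0937]
tool_rot: [0.526, 0.472, 0.527, -0.472]
contact_force: [-0.4, -0.6, -0.3]
finger_gap: 0.0341
```

```bash
python3 plan.py 0 5 6 7;  python3 - <<'E'
from h import *
p,d=capture("wrist");cv2.imwrite("pics/wrist10.png",p)
print(status.state()["contact_force"])
E
```

```text
t 25.22 pos [ 0.6113 -0.127   0.0937] ang 5.61 r 0.1482 Ftan(ccw) -0.45 F [-0.4 -0.6 -0.3] gap 0.0341
5.0 [-1.3 -1.6  1.8] [ 1.2 -0.   0.1]
6.0 [-1.3  1.   1.8] [ 0.2 -0.   0.1]
7.0 [-1.3  3.6  1.8] [-0.8 -0.   0.1]
[-0.82107912  1.11237036 -0.39415208]
```

View pics/wrist10.png

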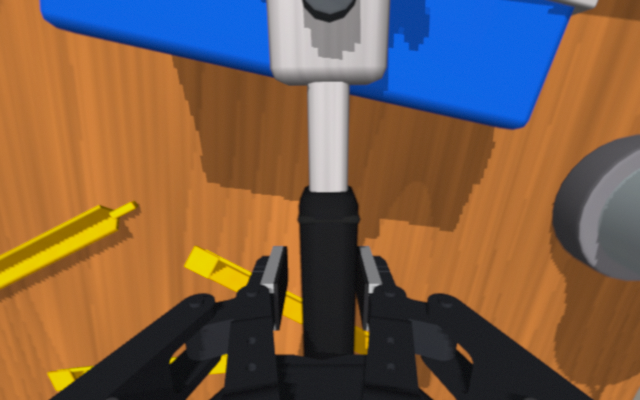

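Free of the grip. I'll open a bit more, lift straight up and move away.

Request:
servo_tool --pt "110 0 1.5 0 0 0 0" --pt "110 0 1.5 0 0 0 0" --pt "110 -30 1.5 0 0 0 0" --pt "110 -65 1.5 0 0 0 0" --pt "110 -105 1.5 0 0 0 0" --pt "110 -140 1.5 0 0 0 0" --pt "110 -170 -30 30 0 0 0" --pt "110 -170 -70 60 0 0 0"

```text
time: 25.93
position: [0.563, -0.1802, 0.2663]
tool_rot: [0.529, 0.473, 0.525, -0.47]
contact_force: [1.1, -1.5, -0.4]
finger_gap: 0.0489
```

Request:
servo_tool --pt "110 0 -40 40 0 0 0" --pt "110 0 -80 80 0 0 0" --pt "110 0 -110 110 0 0 0" --pt "110 0 -110 110 0 0 0" --pt "110 0 -110 110 0 0 0"

```text
time: 26.35
position: [0.4588, -0.3086, 0.2618]
tool_rot: [0.524, 0.474, 0.524, -0.476]
contact_force: [-1.0, -0.0, 0.4]
finger_gap: 0.0486
```

Run:
```python
from h import *
s=status.state();print(s["time"],s["position"],s["contact_force"])
for n in ("top","side"):
    p,d=capture(n);cv2.imwrite(f"pics/{n}11.png",cv2.resize(p[120:270,240:440],None,fx=4,fy=4,interpolation=2))
    cv2.imwrite(f"pics/{n}11f.png",p)
```

```text
26.35 [ 0.45881338 -0.30863959  0.26175207] [-1.0431224  -0.00343794  0.41326627]
```

View pics/top11.png

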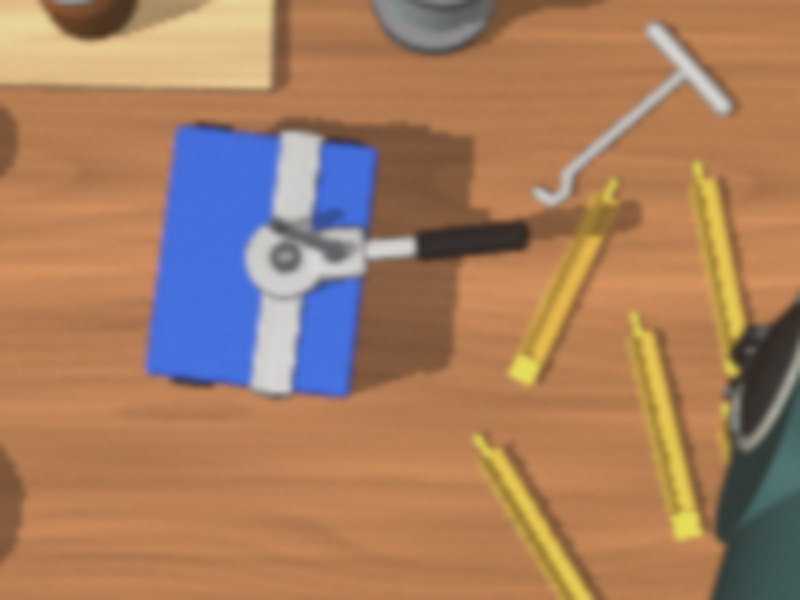

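View pics/side11f.png

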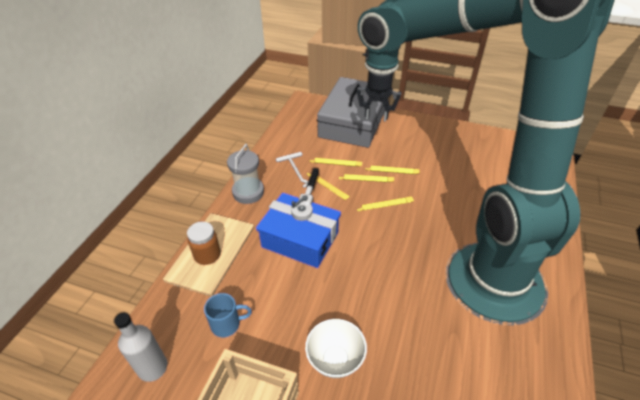

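```bash
python3 -c "
from station import ticket
print(ticket.finish_job())"
```

```text
the job is handed in; nothing more can be done
None
```

I flipped the direction lever from loosen to tighten and drove the bolt clockwise in two strokes, with one click-back between them, until the seat took hold. I then held about 11 N sideways at the middle of the grip twice, for roughly a second each time, with averages of 11.2 N and 10.9 N. The highest single reading was about 12 N. I let go and handed the job in at about 26 s.

- **Last checks that passed:** the final top view shows the wrench on the bolt with the lever on the tighten side. The pegs in view and the extractor sit where they started; the arm covers part of one peg or two. The side view shows the bowl, mug and the rest in their starting places, and the gripper was clear with no contact force.
- **What did not match the text:**
  - **Spring-back:** the handle sprang back about 12–15° each time I released it.
  - **Force rise:** it was softer than stated, about 0.2 N per mm of travel instead of 0.37.
  - **Second push:** it followed the same force curve as the first and reached 11 N at the same angle. The tightness is therefore confirmed under load, but I could not check directly how much tension stays in the bolt after release.

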